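Free the seized purge valve and sniff the filter seam

TASK

The manifold's purge valve is seized: break its red T-handle loose with a short firm anticlockwise twist, then turn it on, fully to the open stop. Then take the leak sniffer from its cradle and guide its nose slowly, at about 4 cm/s and within a centimetre above the black seam, from the red dot round the corner to the yellow dot, without pressing on the housing. Finally lay the sniffer back home in the forks of its cradle as it lay at first, and leave the other things on the bench where they stand.

Things in the scene. Friction and masses are not known exactly. Their poses are not given: they have to be found in the camera images.
- manifold: Fixed purge manifold on a dark plate 90 x 216 x 12 mm. Origin: centre of its underside, on the table; y runs along the plate. Brass valve with red T-handle 65 mm from the origin toward -y; aluminium filter housing (85 in x, 107 in y, flat top 52 mm above the table) centred 52 mm toward +y. A blue plate is let into its top; the black seam follows two of its edges. Pipe between, 50 mm high.
- valve (a joint): Angle of the red T-handle, rad. 0 = shut (its start), 2.2 = open stop; grows anticlockwise seen from above. Seized: about 0.4 N m starts it, easing off to nothing by 0.3 rad, where it gives way with a jump onward (to about 0.5 rad if not held); then about 0.05 N m turns it. It stays where it is left.
- valve_grip (a point): Centre of the T-handle's bar, on the upright turning axis, 100 mm above the table. The bar is 84 mm long, 16 mm thick, 26 mm high (86 to 112 mm above the table) and lies along this point's x axis, which turns with the handle; at 0 it is parallel to the manifold's x axis. The neck under it is 30 mm across.
- sniffer_grip (a point): Centre (half-way up) of the leak sniffer's yellow handle: 100 mm long (its x axis), 22 mm wide (y), 26 mm high (z), mass 0.12 kg. A thin steel neck leaves its +x end and bends straight down to a black nose. The tip of the nose lies 80 mm from this point along x and 49 mm below it.
- sniffer_nose (a point): Lowest point of the sniffer's nose tip (11 mm thick nose). Same axes as the sniffer.
- cradle_rest (a point): Fixed cradle: where sniffer_grip is when the sniffer lies home, 63 mm above the table; x along the sniffer toward its nose. Two grey forked posts (10 mm thick, 46 wide) stand 36 mm either side along x, 62 mm free between; the handle rests on them 50 mm above the table, between ears 12 mm high that slant outward, about 32 mm apart at the root. Base plate 100 x 60 x 10 mm.
- cradle_nose (a point): Where the sniffer's nose tip is when it lies home in the cradle, 80 mm from cradle_rest, 14 mm above the table. Behind the work stand fixed furniture: a black tower computer 410 mm tall, its front at x = 0.53 from y = -0.19 to 0.02, and a white oven 465 mm tall, its front at x = 0.53 (door handle to x = 0.49) from y = -0.34 to the right: keep hand and wrist clear of both.
- seam0 (a point): Point 0 of 0 to 7 along the black seam, at the red dot, where the check starts (the corner of the blue plate farthest from the valve on the manifold's -x side); on the housing's top surface, 52 mm above the table. Points are 20 mm apart: 0 to 4 run along the manifold's -y (toward the valve), 4 to 7 along its +x.
- seam1 (a point): Point 1 of 0 to 7 along the black seam, on the seam; on the housing's top surface, 52 mm above the table. Points are 20 mm apart: 0 to 4 run along the manifold's -y (toward the valve), 4 to 7 along its +x.
- seam2 (a point): Point 2 of 0 to 7 along the black seam, on the seam; on the housing's top surface, 52 mm above the table. Points are 20 mm apart: 0 to 4 run along the manifold's -y (toward the valve), 4 to 7 along its +x.
- seam3 (a point): Point 3 of 0 to 7 along the black seam, on the seam; on the housing's top surface, 52 mm above the table. Points are 20 mm apart: 0 to 4 run along the manifold's -y (toward the valve), 4 to 7 along its +x.
- seam4 (a point): Point 4 of 0 to 7 along the black seam, at the seam's corner; on the housing's top surface, 52 mm above the table. Points are 20 mm apart: 0 to 4 run along the manifold's -y (toward the valve), 4 to 7 along its +x.
- seam5 (a point): Point 5 of 0 to 7 along the black seam, on the seam; on the housing's top surface, 52 mm above the table. Points are 20 mm apart: 0 to 4 run along the manifold's -y (toward the valve), 4 to 7 along its +x.
- seam6 (a point): Point 6 of 0 to 7 along the black seam, on the seam; on the housing's top surface, 52 mm above the table. Points are 20 mm apart: 0 to 4 run along the manifold's -y (toward the valve), 4 to 7 along its +x.
- seam7 (a point): Point 7 of 0 to 7 along the black seam, at the yellow dot, where the check ends; on the housing's top surface, 52 mm above the table. Points are 20 mm apart: 0 to 4 run along the manifold's -y (toward the valve), 4 to 7 along its +x.
- amber_bottle: Bystander, loose: brown bottle with black cap, 70 mm across, 170 mm tall. Origin: centre of its underside.
- white_bottle: Bystander, loose: white bottle with red cap, 66 mm across, 150 mm tall. Origin: centre of its underside.
- blue_jar: Bystander, loose: dark blue jar with white cap, 64 mm across, 115 mm tall. Origin: centre of its underside.
- mug: Bystander, loose: white mug, 92 mm across without its handle, 95 mm tall. Origin: centre of its underside.
- multimeter: Bystander, loose: yellow and black multimeter lying flat, 145 x 70 x 44 mm. Origin: centre of its underside.
- black_tape: Bystander, loose: roll of black tape lying flat, 64 mm across, 19 mm high. Origin: centre of its underside.
- stapler: Bystander, loose: blue stapler, 34 x 130 x 43 mm. Origin: centre of its underside.

How it is judged:
By the outcome, as a careful person would: the job done as asked, in the order asked, and still so for the second after the job is handed in, with the robot touching nothing.
It also fails if it takes over 72 s, if anything falls off the work surface, if the arm or the gripper's body presses on something with over 40 N, if the wrist force passes 120 N, or if a joint passes its speed limit or range.

ROBOT

A 6-joint arm with a two-finger parallel gripper is mounted at the origin on a cart in front of the work surface, level with it; the furniture and walls round the work are solid. World frame = base frame: x ahead of the robot, y to its left, z up, the work surface at z = 0. Lengths are in m, angles in rad, forces in N, time in s.
With the tool pointing down it reaches from about 0.35 to 0.775 m from the base axis. Payload 5.5 kg.
Tool frame: the origin (TCP) lies between the finger pads; the fingertips stand 8 mm ahead of it and the grasp point (between the pads) lies 11 mm behind it (env.tcp_to_tips is the distance from the TCP to the fingertips, in m); z points along the fingers, y is the line along which they close (so a half turn about z gives the same grasp; the last joint's range is limited). The gripper opens to 85 mm and grips with 20 to 120 N. Pads are 22 mm wide; open, the fingers measure 114 mm over their backs; the gripper's body (76 mm by 85 mm) begins 54 mm behind the grasp point. The pads swing forward as they close: fully open they stand 13 mm farther back than shut.
Start: joints at [1.166, 0.313, 0.046, 1.304, 0, 1.431], TCP at [0.151, 0.555, 0.205] pointing down, gripper open.
Joint ranges: [-2.76, 2.76], [-0.86, 1.69], [-1.03, 1.26], [-2.2, 2.34], [-1.47, 1.5], [-3.14, 3.14]. Speed limits (rad/s): [2.57, 2.57, 3.14, 3.14, 3.14, 3.14].

INTERFACE

Orientations are given as [roll, pitch, yaw] about the fixed x, y, z axes, in that order (R = Rz(yaw) Ry(pitch) Rx(roll)).
In Python, from cell import env, grab_frame, calibration, look_for, trace, place_of gives the robot as it stands.
- The arm moves only by the shell command python3 -m pendant 'ROWS' [FORCE]. ROWS is JSON, a list of rows, each an object with "translation": the shift along the tool's x, y, z normalised to -1 to 1, where 1 is 300 mm, a list of three; "dr": the turn, a rotation vector about the tool's x, y, z normalised to -1 to 1, where 1 is pi/2 rad, a list of three; "jaw": the closure in counts, from 0 (fully open) to 255 (shut). In form: [{"translation": [tx, ty, tz], "dr": [wx, wy, wz], "jaw": jaw}, ...]. A call has 1 to 12 rows; each row is the pose to reach, as a shift and turn from the pose commanded when the call began, along the tool's axes at that moment; what a row does not reach only later rows make up. A row lasts 1/12 s, in which the tool goes at most 41.7 mm and 7.16 degrees, less where a joint would pass 70% of its speed; a pose out of reach is approached as far as the arm can. A call with a number of a shift or a turn outside -1 to 1 is refused whole. A call with a gripper value outside its range is refused whole. The fingers move at their own pace and stop on an object; FORCE is the grip in N (left out, the last holds). Time passes only in rows, so rows that repeat a pose let the fingers close. It gives the time, the measured TCP pose, the force, the opening and the grip force at its end, in the units of the state.
- env.get_state(): the state, without advancing time (a new reading comes with each control period).
- grab_frame(name): name is "side" or "top"; returns the picture (400x640x3 uint8, red, green, blue); there is no depth.
- calibration(name): a dict with "fx", "fy", "cx", "cy" (pixels), "rvec" (rotation vector, rad) and "tvec" (3), from world to camera coordinates, as OpenCV has them. Camera axes: x right, y down, z forward; pixel columns grow to the right and rows downward; lengths in m; the calibration is good to about 2 mm. A picture is of the moment at which its call begins. calibration takes no time and is no camera call.
- env.job_done(): hands the job in; it is judged then, once.
Trained networks look in the newest picture that a camera, given by its name, has taken for a name from the list of things; names that differ only in an ending like _2 or _b are one class to them, and where a whole thing is asked for, a point or a joint stands for the part that bears it (a point fixed in the world has none). Each returns a list of dicts, best first, with "confidence" (0 to 1); they miss things now and then, are a little off and sometimes report something else, mostly with a low value. They report only what shows in the picture. A call takes as long as a camera call.
- look_for(camera, name): "box" ([left, top, right, bottom] in pixels, round what is visible of it).
- trace(camera, name): "mask" (400x640 bool, what is visible of it) and "box" ([left, top, right, bottom] in pixels, round what is visible of it).
- place_of(camera, name): "uv" ([column, row] in pixels: a listed point, or the origin of a listed thing).
The state is a dict: "time": time; "joint_positions": joint angles; "qvel": joint speeds; "joint_torque": joint torques, N m; "tool_pos": TCP position; "tcp_rot": TCP orientation; "ft_force": force on the tool from outside, world axes, zero at the start; "moment": the same for the moment, N m; "gripper_width": finger opening in m; "gripper_force": force on a finger pad.
Only numpy, scipy, OpenCV 4.12 (cv2) and the standard library are available. Lean on these libraries where they do the work, as an engineer would, in place of code of your own. Each camera call takes 0.05 s, during which the arm holds its last target. There are 200 camera calls.

## Working session

There is one attempt and no reset: what is moved stays moved. The work goes in short steps, Python scripts to look and compute and a shell command to move; the robot and the scene stay as the last step left them, time stands still between calls to the robot, and variables do not carry over. Pictures are saved under pics/ and viewed, at most 10 in all, crops included, and the job is handed in when it is done.

```bash
ls; mkdir -p pics; cat > h.py <<'E'
import numpy as np, cv2, json
from scipy.spatial.transform import Rotation as Ro
from cell import env, grab_frame, calibration, look_for, trace, place_of
def cam(n):
    c=calibration(n);R=cv2.Rodrigues(np.array(c["rvec"],float))[0];t=np.array(c["tvec"],float).ravel()
    K=np.array([[c["fx"],0,c["cx"]],[0,c["fy"],c["cy"]],[0,0,1]]);return K,R,t
def at_z(n,uv,z):
    K,R,t=cam(n);d=R.T@np.linalg.inv(K)@np.array([uv[0],uv[1],1.]);o=-R.T@t
    return o+d*(z-o[2])/d[2]
def proj(n,p):
    K,R,t=cam(n);q=K@(R@np.array(p,float)+t);return q[:2]/q[2]
def save(n,f):
    im=grab_frame(n);cv2.imwrite(f,im[:,:,::-1]);return im
E
python3 - <<'E'
from h import *
for n in("side","top"):
    save(n,f"pics/{n}0.png");K,R,t=cam(n);print(n,"cam at",(-R.T@t).round(3))
Z=dict(valve_grip=.1,sniffer_grip=.063,sniffer_nose=.014,cradle_rest=.063,cradle_nose=.014,seam0=.052,seam2=.052,seam4=.052,seam7=.052,manifold=0,amber_bottle=0,white_bottle=0,blue_jar=0,mug=0,multimeter=0,black_tape=0,stapler=0)
for k,z in Z.items():
    for n in("top","side"):
        r=place_of(n,k)[:2]
        print(k,n,[(round(x["confidence"],2),np.round(x["uv"]).tolist(),at_z(n,x["uv"],z)[:2].round(4).tolist()) for x in r])
s=env.get_state();print(s, env.tcp_to_tips)
E
```

```text
pics
side cam at [0.586 0.929 1.246]
top cam at [ 0.387 -0.034  1.881]
valve_grip top [(0.57, [255.0, 196.0], [0.5018, 0.1831]), (0.47, [223.0, 217.0], [0.4269, 0.2984])]
valve_grip side [(0.78, [336.0, 245.0], [0.4904, 0.1877])]
sniffer_grip top [(0.43, [346.0, 211.0], [0.4416, -0.152])]
sniffer_grip side [(0.77, [339.0, 176.0], [0.4401, -0.1423])]
sniffer_nose top [(0.51, [361.0, 202.0], [0.4775, -0.214]), (0.45, [265.0, 170.0], [0.607, 0.1519])]
sniffer_nose side [(0.48, [329.0, 169.0], [0.4687, -0.2272])]
cradle_rest top [(0.53, [343.0, 212.0], [0.4393, -0.1404])]
cradle_rest side [(0.59, [336.0, 246.0], [0.4884, 0.1672])]
cradle_nose top [(0.62, [360.0, 201.0], [0.4803, -0.2076])]
cradle_nose side [(0.88, [330.0, 173.0], [0.4677, -0.2037])]
seam0 top [(0.97, [215.0, 220.0], [0.4174, 0.3396]), (0.97, [221.0, 216.0], [0.4341, 0.3167])]
seam0 side [(0.89, [357.0, 288.0], [0.439, 0.321]), (0.84, [360.0, 295.0], [0.4331, 0.3455])]
seam2 top [(0.97, [215.0, 220.0], [0.4174, 0.3396]), (0.97, [221.0, 216.0], [0.4341, 0.3167])]
seam2 side [(0.89, [357.0, 288.0], [0.439, 0.321]), (0.84, [
[... 1739 characters left out ...]
6])]
{'time': 1.8, 'joint_positions': array([ 1.16644333e+00,  3.13214642e-01,  4.61071339e-02,  1.30361731e+00,
       -5.25186604e-06,  1.43119080e+00]), 'qvel': array([-0.00077235, -0.00215104, -0.00042554, -0.00030682, -0.00056021,
        0.0023963 ]), 'joint_torque': array([ 1.80885389e-03, -4.80458558e+01,  2.98802841e+01,  6.11506166e-04,
       -5.57675378e-05, -8.93585110e-06]), 'tool_pos': array([0.15048694, 0.55499797, 0.20461777]), 'tcp_rot': array([3.14152257e+00, 1.51514115e-05, 2.87684518e+00]), 'ft_force': array([-0.79915204,  0.45729183, -0.1318396 ]), 'moment': array([-0.05196602, -0.0276046 ,  0.00351236]), 'gripper_force': 0.0, 'gripper_width': 0.08496138815310689} 0.008
```

```bash
python3 - <<'E'
import cv2
a=cv2.imread("pics/top0.png")[150:250,170:430]; cv2.imwrite("pics/topc.png",cv2.resize(a,None,fx=3,fy=3,interpolation=cv2.INTER_CUBIC))
b=cv2.imread("pics/side0.png")[130:350,260:420]; cv2.imwrite("pics/sidec.png",cv2.resize(b,None,fx=2.7,fy=2.7,interpolation=cv2.INTER_CUBIC))
E
```

```text
(no output)
```

View pics/topc.png

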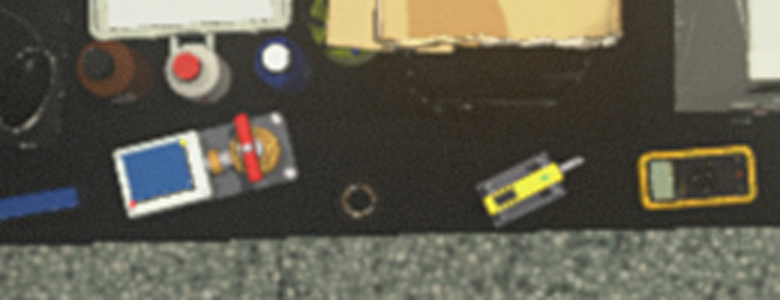

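View pics/sidec.png

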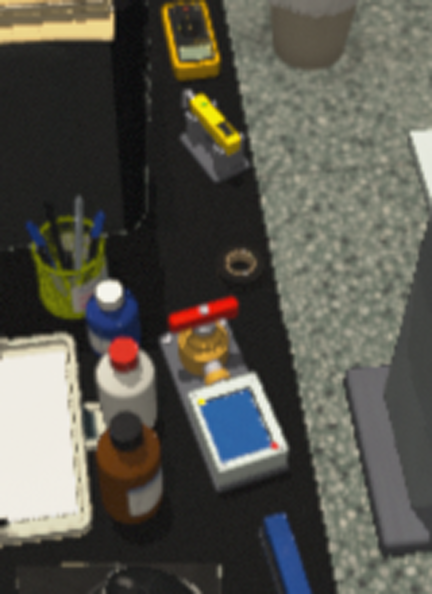

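```bash
cat > seg.py <<'E'
from h import *
def blobs(n,im,box,kind):
    l,t,r,b=box;f=im.astype(float);R,G,B=f[...,0],f[...,1],f[...,2]
    w={"red":R-np.maximum(G,B)*1.3-30,"blue":B-R*1.3-25,"yel":np.minimum(R,G)-B*1.5-40}[kind]
    m=np.zeros(w.shape,bool);m[t:b,l:r]=w[t:b,l:r]>0
    k,lab,st,ce=cv2.connectedComponentsWithStats(m.astype(np.uint8))
    out=[]
    for i in range(1,k):
        ys,xs=np.where(lab==i);ww=np.clip(w[ys,xs],0,80)
        out.append((len(xs),(xs*ww).sum()/ww.sum(),(ys*ww).sum()/ww.sum(),np.c_[xs,ys]))
    return sorted(out,key=lambda o:-o[0])
def line(n,pts,z):
    P=np.array([at_z(n,p,z)[:2] for p in pts]);c=P.mean(0);u,s,v=np.linalg.svd(P-c)
    L=(P-c)@v.T
    return c.round(4),round(np.degrees(np.arctan2(v[0,1],v[0,0]))%180,1),np.ptp(L,0).round(3)
E
python3 - <<'E'
from seg import *
B={"top":dict(m=(200,180,272,225),s=(325,195,370,230)),"side":dict(m=(310,235,372,315),s=(325,160,355,192))}
for n in B:
    im=cv2.imread(f"pics/{n}0.png")[:,:,::-1]
    for kind,k,z in(("blue","m",.052),("red","m",.106),("yel","m",.052),("yel","s",.072)):
        for b in blobs(n,im,B[n][k],kind)[:3]:
            if b[0]<2: continue
            zz=.052 if kind=="red" and b[0]<25 else z
            print(n,kind,k,b[0],np.round(b[1:3],1),at_z(n,b[1:3],zz)[:2].round(4),line(n,b[3],zz) if b[0]>8 else "")
            if kind=="blue" and b[0]>50:
                r=cv2.minAreaRect(b[3].astype(np.float32));print("  corners",[at_z(n,p,.052)[:2].round(3).tolist() for p in cv2.boxPoints(r)])
E
```

```text
top blue m 307 [222.  206.7] [0.4677 0.3123] (array([0.4678, 0.3123]), np.float64(99.7), array([0.076, 0.06 ]))
  corners [[0.488, 0.355], [0.504, 0.283], [0.447, 0.27], [0.431, 0.341]]
top red m 54 [253.8 205.1] [0.4688 0.1866] (array([0.4689, 0.1863]), np.float64(13.2), array([0.04 , 0.018]))
top red m 52 [250.7 192.6] [0.5144 0.1972] (array([0.514, 0.197]), np.float64(13.2), array([0.036, 0.018]))
top red m 4 [213.9 217.5] [0.428  0.3431] 
top yel m 4 [241.  202.8] [0.4808 0.241 ] 
top yel m 2 [230.9 197. ] [0.5034 0.2786] 
top yel m 2 [260.2 196.2] [0.5039 0.1685] 
top yel s 139 [345.8 211.5] [ 0.4393 -0.1499] (array([ 0.4378, -0.1462]), np.float64(115.7), array([0.101, 0.023]))
side blue m 430 [346.7 287.1] [0.4705 0.3137] (array([0.4703, 0.3134]), np.float64(100.7), array([0.077, 0.062]))
  corners [[0.509, 0.283], [0.45, 0.263], [0.433, 0.342], [0.489, 0.36]]
side blue m 16 [310.  245.4] [0.5714 0.1491] (array([0.572 , 0.1607]), np.float64(87.5), array([0.055, 0.003]))
side red m 199 [334.8 245.6] [0.4939 0.1935] (array([0.4936, 0.1944]), np.float64(14.2), array([0.088, 0.031]))
side red m 8 [310.  259.2] [0.5756 0.202 ] 
side red m 4 [361.3 294.6] [0.4293 0.3432] 
side yel m 91 [334.7 259.3] [0.496  0.2108] (array([0.4971, 0.2079]), np.float64(150.8), array([0.057, 0.037]))
side yel m 21 [339.6 268.7] [0.4843 0.2471] (array([0.4837, 0.2471]), np.float64(17.5), array([0.025, 0.01 ]))
side yel m 4 [334.3 278.3] [0.5051 0.2792] 
side yel s 181 [338.9 174.6] [ 0.4403 -0.1394] (array([ 0.4401, -0.1377]), np.float64(111.8), array([0.119, 0.036]))
```

```bash
cat > fit.py <<'E'
from seg import *
from scipy.optimize import least_squares
B={"top":dict(m=(200,180,272,225),s=(325,195,370,230)),"side":dict(m=(310,235,372,315),s=(325,160,355,192))}
def feat(poly):
    m=cv2.moments(poly.astype(np.float32));a=m["m00"]
    return np.array([m["m10"]/a,m["m01"]/a,3*m["mu20"]/a/50,3*m["mu11"]/a/50,3*m["mu02"]/a/50])
def hull(p): return cv2.convexHull(p.astype(np.float32))
def maskhull(bs):
    # pixel areas: expand each pixel to its corners, half shrunk for partial pixels
    p=np.vstack([b[3] for b in bs]).astype(float)
    return hull(np.vstack([p+np.array(d)*.35 for d in((1,1),(1,-1),(-1,1),(-1,-1))]))
def box(x,y,yaw,dims,zc):
    c=np.array([[i,j,k] for i in(-.5,.5) for j in(-.5,.5) for k in(-.5,.5)])*dims
    return c@Ro.from_euler("z",yaw).as_matrix().T+[x,y,zc]
def fit(obs,dims,zc,g):
    F={n:feat(h) for n,h in obs.items()}
    f=lambda q:np.concatenate([(feat(hull(np.array([proj(n,p) for p in box(*q,dims,zc)])))-F[n])*[1,1,.3,.3,.3] for n in F])
    r=least_squares(f,g,x_scale=[.01,.01,.05],diff_step=1e-4);return r.x,r.fun.round(2)
E
python3 - <<'E'
from fit import *
im={n:cv2.imread(f"pics/{n}0.png")[:,:,::-1] for n in B}
for name,kind,k,dims,zc,g in(("valve","red","m",(.084,.016,.026),.099,(.4925,.1925,.22)),("plate","blue","m",(.06,.08,1e-5),.052,(.468,.312,.2)),("sniffer","yel","s",(.1,.022,.026),.063,(.44,-.145,-1.05))):
    o={}
    for n in B:
        bs=blobs(n,im[n],B[n][k],kind); o[n]=maskhull([b for b in bs if b[0]>40])
    for sel in(("top","side"),("top",),("side",)):
        x,r=fit({n:o[n] for n in sel},dims,zc,g);print(name,sel,x[:2].round(4),np.degrees(x[2]).round(1),r)
E
```

```text
valve ('top', 'side') [0.4918 0.191 ] 14.7 [ 0.32 -0.23  0.01  0.04  0.05  0.22  0.31  0.03 -0.05  0.02]
valve ('top',) [0.491  0.1921] 13.8 [0.   0.   0.   0.03 0.06]
valve ('side',) [0.4924 0.1898] 13.0 [ 0.   -0.    0.04 -0.02  0.01]Traceback (most recent call last):
  File "<stdin>", line 8, in <module>
  File "fit.py", line 18, in fit
    r=least_squares(f,g,x_scale=[.01,.01,.05],diff_step=1e-4);return r.x,r.fun.round(2)
    return func(*args, **kwargs)
    result = trf(vector_fun.fun, vector_fun.jac, x0, f0, J0, lb, ub, ftol, xtol,
                 gtol, max_nfev, x_scale, loss_function, tr_solver,
                 tr_options.copy(), verbose, callback=callback_wrapped)
    return trf_no_bounds(
        fun, jac, x0, f0, J0, ftol, xtol, gtol, max_nfev, x_scale,
        loss_function, tr_solver, tr_options, verbose, callback=callback)
    f_new = fun(x_new)
    self._update_fun()
    ~~~~~~~~~~~~~~~~^^
    self.f = self.fun_wrapped(xp_copy(self.x))
             ~~~~~~~~~~~~~~~~^^^^^^^^^^^^^^^^^
    return np.atleast_1d(self.fun(x))
                         ~~~~~~~~^^^
    return self.f(x, *self.args, **self.kwargs)
           ~~~~~~^^^^^^^^^^^^^^^^^^^^^^^^^^^^^^
  File "fit.py", line 17, in <lambda>
    f=lambda q:np.concatenate([(feat(hull(np.array([proj(n,p) for p in box(*q,dims,zc)])))-F[n])*[1,1,.3,.3,.3] for n in F])
                                                    ~~~~^^^^^
  File "h.py", line 11, in proj
    K,R,t=cam(n);q=K@(R@np.array(p,float)+t);return q[:2]/q[2]
          ~~~^^^
  File "h.py", line 5, in cam
    c=calibration(n);R=cv2.Rodrigues(np.array(c["rvec"],float))[0];t=np.array(c["tvec"],float).ravel()
ValueError: time passes only in moves, steps and waits
```

```bash
sed -i 's/^def cam(n):/from functools import lru_cache\n@lru_cache\ndef cam(n):/' h.py
python3 - <<'E'
from fit import *
im={n:cv2.imread(f"pics/{n}0.png")[:,:,::-1] for n in B}
for name,kind,k,dims,zc,g in(("valve","red","m",(.084,.016,.026),.099,(.4925,.1925,.22)),("plate","blue","m",(.06,.08,1e-3),.052,(.468,.312,.2)),("sniffer","yel","s",(.1,.022,.026),.063,(.44,-.145,-1.05))):
    o={}
    for n in B:
        bs=blobs(n,im[n],B[n][k],kind); o[n]=maskhull([b for b in bs if b[0]>40])
    for sel in(("top","side"),("top",),("side",)):
        x,r=fit({n:o[n] for n in sel},dims,zc,g);print(name,sel,x[:2].round(4),np.degrees(x[2]).round(1),r)
print(env.get_state()["time"])
E
```

```text
valve ('top', 'side') [0.4918 0.191 ] 14.7 [ 0.32 -0.23  0.01  0.04  0.05  0.22  0.31  0.03 -0.05  0.02]
valve ('top',) [0.491  0.1921] 13.8 [0.   0.   0.   0.03 0.06]
valve ('side',) [0.4924 0.1898] 13.0 [ 0.   -0.    0.04 -0.02  0.01]
plate ('top', 'side') [0.469  0.3123] -5.8 [-0.01 -0.39  0.09  0.06 -0.    0.32 -0.05 -0.06 -0.07  0.08]
plate ('top',) [0.4675 0.3123] 11.6 [ 0.   -0.    0.07 -0.03  0.01]
plate ('side',) [0.4701 0.3124] 10.9 [-0.   -0.   -0.01  0.04  0.05]
sniffer ('top', 'side') [ 0.4374 -0.1443] -63.3 [ 0.32 -0.36 -0.05 -0.   -0.01  0.39  0.38  0.05  0.04 -0.  ]
sniffer ('top',) [ 0.436  -0.1431] -64.4 [ 0.    0.   -0.03  0.01 -0.02]
sniffer ('side',) [ 0.4386 -0.1464] -65.6 [-0.   -0.    0.01  0.03  0.03]
1.8
```

```bash
cat >> h.py <<'E'
def rel(pos,yawdeg,cur=None):
    s=env.get_state();p,e=(s["tool_pos"],s["tcp_rot"]) if cur is None else cur
    R=Ro.from_euler("xyz",e);T=Ro.from_euler("xyz",[np.pi,0,np.radians(yawdeg)])
    print("t",(R.inv().apply(np.array(pos)-p)/.3).round(4),"dr",((R.inv()*T).as_rotvec()/(np.pi/2)).round(4),"yaw",np.degrees(e[2]).round(2),"pos",np.round(p,4),"time",s["time"],"F",s["ft_force"].round(1),"M",s["moment"].round(2),"w",round(s["gripper_width"],4),"gf",round(s["gripper_force"],1),"q",s["joint_positions"].round(2))
E
python3 - <<'E'
from h import *
rel([.4915,.191,.2],192.9)
rel([.4915,.191,.098],192.9)
E
```

```text
t [-1.4146 -0.8736  0.0154] dr [ 0.      0.     -0.3119] yaw 164.83 pos [0.1505 0.555  0.2046] time 1.8 F [-0.8  0.5 -0.1] M [-0.05 -0.03  0.  ] w 0.085 gf 0.0 q [ 1.17  0.31  0.05  1.3  -0.    1.43]
t [-1.4146 -0.8736  0.3554] dr [ 0.      0.     -0.3119] yaw 164.83 pos [0.1505 0.555  0.2046] time 1.8 F [-0.8  0.5 -0.1] M [-0.05 -0.03  0.  ] w 0.085 gf 0.0 q [ 1.17  0.31  0.05  1.3  -0.    1.43]
```

```bash
python3 -m pendant '[{"translation":[-0.1,-0.062,0],"dr":[0,0,-0.04],"jaw":0},{"translation":[-0.9,-0.555,0],"dr":[0,0,-0.31],"jaw":0},{"translation":[-0.9,-0.555,0],"dr":[0,0,-0.31],"jaw":0},{"translation":[-0.9,-0.555,0],"dr":[0,0,-0.31],"jaw":0},{"translation":[-0.9,-0.555,0],"dr":[0,0,-0.31],"jaw":0},{"translation":[-0.9,-0.555,0],"dr":[0,0,-0.31],"jaw":0},{"translation":[-0.9,-0.555,0],"dr":[0,0,-0.31],"jaw":0},{"translation":[-0.9,-0.555,0],"dr":[0,0,-0.31],"jaw":0}]' 100; python3 -c "
from h import *
rel([.4915,.191,.17],192.9)"
```

```text
time: 2.47
tool_pos: [0.3675, 0.3232, 0.2049]
tcp_rot: [3.141, 0.001, -2.919]
ft_force: [0.7, 0.8, 0.8]
gripper_width: 0.0855
gripper_force: 0.0
t [-0.3058 -0.5209  0.1163] dr [ 0.0002  0.0005 -0.0017] yaw -167.25 pos [0.3675 0.3232 0.2049] time 2.4667 F [0.7 0.8 0.8] M [ 0.02 -0.02 -0.  ] w 0.0855 gf 0.0 q [ 0.56  0.15 -0.17  1.26  0.    0.33]
```

```bash
python3 -m pendant '[{"translation":[-0.305,-0.521,0.115],"dr":[0,0,-0.002],"jaw":0},{"translation":[-0.305,-0.521,0.115],"dr":[0,0,-0.002],"jaw":0},{"translation":[-0.305,-0.521,0.115],"dr":[0,0,-0.002],"jaw":0},{"translation":[-0.305,-0.521,0.115],"dr":[0,0,-0.002],"jaw":0},{"translation":[-0.305,-0.521,0.115],"dr":[0,0,-0.002],"jaw":0},{"translation":[-0.305,-0.521,0.115],"dr":[0,0,-0.002],"jaw":0},{"translation":[-0.305,-0.521,0.115],"dr":[0,0,-0.002],"jaw":0}]'; python3 -c "
from h import *
rel([.4915,.191,.098],192.9)
save('top','pics/v1.png');save('side','pics/v2.png')
a=cv2.resize(cv2.imread('pics/v1.png')[150:240,190:300],None,fx=4,fy=4);b=cv2.resize(cv2.imread('pics/v2.png')[200:310,290:380],None,fx=4,fy=4)
h=max(a.shape[0],b.shape[0]);o=np.zeros((h,a.shape[1]+b.shape[1],3),np.uint8);o[:a.shape[0],:a.shape[1]]=a;o[:b.shape[0],a.shape[1]:]=b;cv2.imwrite('pics/v.png',o)"
```

```text
time: 3.05
tool_pos: [0.4904, 0.1916, 0.1697]
tcp_rot: [3.141, -0.001, -2.919]
ft_force: [-0.4, 0.5, 0.3]
gripper_width: 0.0855
gripper_force: 0.0
t [-0.0036 -0.0028  0.2389] dr [ 0.0003 -0.0007 -0.0015] yaw -167.24 pos [0.4904 0.1916 0.1697] time 3.05 F [-0.4  0.5  0.3] M [ 0.    0.01 -0.01] w 0.0855 gf 0.0 q [ 0.22  0.23 -0.15  1.19  0.   -0.  ]
```

View pics/v.png

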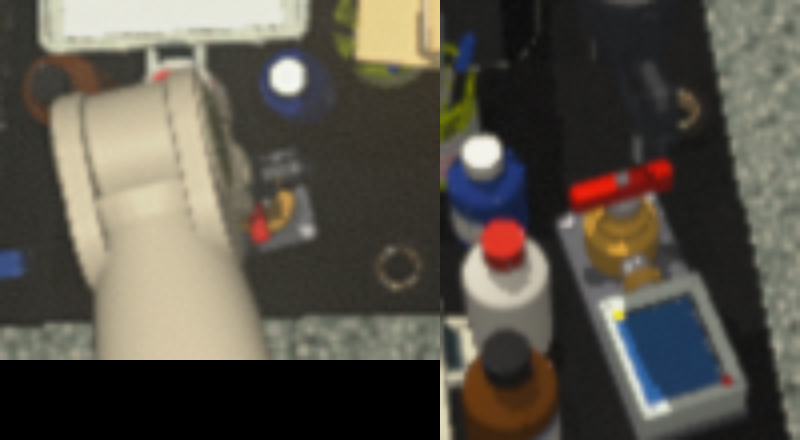

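```bash
python3 -m pendant '[{"translation":[-0.004,-0.003,0.08],"dr":[0,0,0],"jaw":0},{"translation":[-0.004,-0.003,0.16],"dr":[0,0,0],"jaw":0},{"translation":[-0.004,-0.003,0.239],"dr":[0,0,0],"jaw":0},{"translation":[-0.004,-0.003,0.239],"dr":[0,0,0],"jaw":150},{"translation":[-0.004,-0.003,0.239],"dr":[0,0,0],"jaw":255},{"translation":[-0.004,-0.003,0.239],"dr":[0,0,0],"jaw":255},{"translation":[-0.004,-0.003,0.239],"dr":[0,0,0],"jaw":255},{"translation":[-0.004,-0.003,0.239],"dr":[0,0,0],"jaw":255},{"translation":[-0.004,-0.003,0.239],"dr":[0,0,0],"jaw":255},{"translation":[-0.004,-0.003,0.239],"dr":[0,0,0],"jaw":255}]' 100; python3 -c "
from h import *
rel([.4915,.191,.098],192.9)"
```

```text
time: 3.98
tool_pos: [0.4921, 0.192, 0.0992]
tcp_rot: [3.142, 0.002, -2.916]
ft_force: [-0.0, 0.1, 0.3]
gripper_width: 0.0008
gripper_force: 0.0
t [ 0.0028 -0.0026  0.0041] dr [0.     0.001  0.0001] yaw -167.09 pos [0.4921 0.192  0.0992] time 3.9833 F [-0.   0.1  0.3] M [-0.04  0.05  0.05] w 0.0008 gf 0.0 q [ 0.22  0.28 -0.27  1.02  0.   -0.01]
```

```bash
python3 -c "
from h import *
save('top','pics/v3.png');save('side','pics/v4.png')
a=cv2.resize(cv2.imread('pics/v3.png')[150:240,190:300],None,fx=4,fy=4);b=cv2.resize(cv2.imread('pics/v4.png')[200:310,290:380],None,fx=4,fy=4)
h=max(a.shape[0],b.shape[0]);o=np.zeros((h,a.shape[1]+b.shape[1],3),np.uint8);o[:a.shape[0],:a.shape[1]]=a;o[:b.shape[0],a.shape[1]:]=b;cv2.imwrite('pics/vb.png',o)
print(proj('side',[.492,.192,.091]),proj('side',[.4915,.191,.112]))"
```

```text
[335.34032661 247.72599533] [335.51289883 243.83070354]
```

View pics/vb.png

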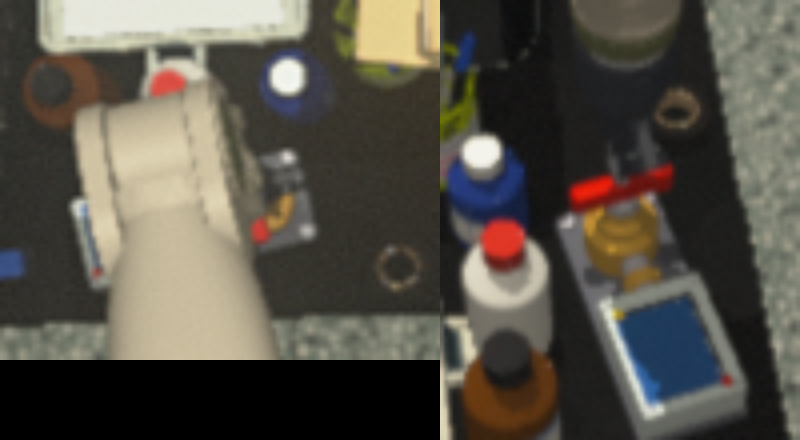

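```bash
python3 -c "
from h import *
im=cv2.imread('pics/v4.png');k=8;x0,y0=300,195
c=cv2.resize(im[y0:y0+70,x0:x0+80],None,fx=k,fy=k,interpolation=cv2.INTER_CUBIC)
c=(255*(c/255.)**.5).astype(np.uint8)
for z in(.091,.112,.15,.2,.25):
    p=proj('side',[.492,.192,z]);print(z,p);cv2.circle(c,tuple(int(v) for v in ((p-[x0,y0])+.5)*k),4,(0,255,0),1)
cv2.imwrite('pics/z.png',c)"
```

```text
0.091 [335.34032661 247.72599533]
0.112 [335.39219764 244.10939183]
0.15 [335.48929003 237.3398204 ]
0.2 [335.6237984  227.96149407]
0.25 [335.76663945 218.00218965]
```

View pics/z.png

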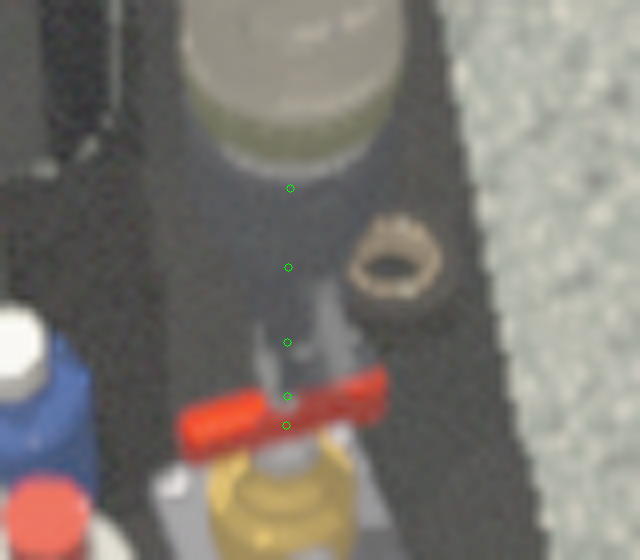

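```bash
python3 -c "
from h import *
k=7;x0,y0=300,195;o=[]
g=lambda f:cv2.GaussianBlur(cv2.imread(f)[y0:y0+75,x0:x0+57].astype(np.float32),(0,0),.6)
for f in('pics/v2.png','pics/v4.png'):
    d=np.clip(np.abs(g(f)-g('pics/side0.png'))*4,0,255).astype(np.uint8)
    o.append(cv2.resize(d,None,fx=k,fy=k,interpolation=cv2.INTER_NEAREST))
for z,i,y in((.162,0,.19),(.091,1,.192),(.112,1,.192)):
    p=proj('side',[.4915,y,z]);cv2.circle(o[i],tuple(int(v) for v in ((p-[x0,y0])+.5)*k),4,(0,255,0),1)
for s in(-1,1):
  for z in(.149,.162):
    p=proj('side',[.4915-s*.0425*np.sin(.225),.191+s*.0425*np.cos(.225),z]);cv2.circle(o[0],tuple(int(v) for v in ((p-[x0,y0])+.5)*k),4,(0,0,255),1)
cv2.imwrite('pics/d.png',np.hstack(o))"
```

```text
(no output)
```

View pics/d.png

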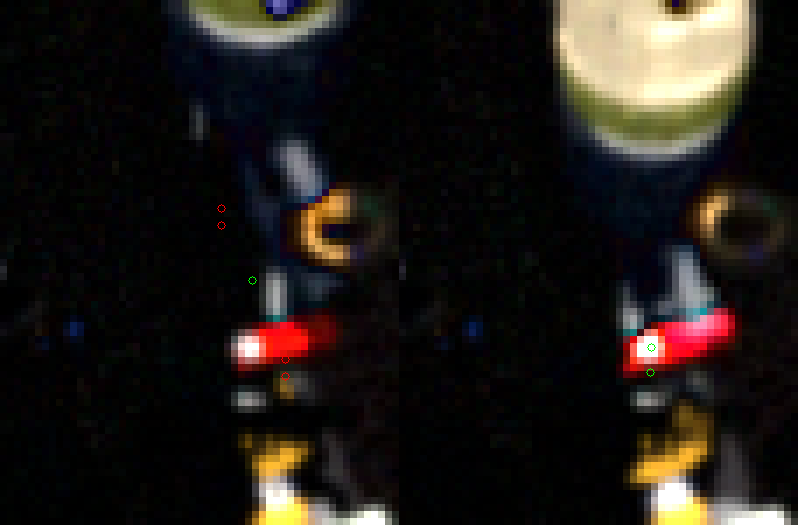

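```bash
python3 -m pendant '[{"translation":[0,0.01,0],"dr":[0,0,0],"jaw":255},{"translation":[0,0.02,0],"dr":[0,0,0],"jaw":255},{"translation":[0,0.03,0],"dr":[0,0,0],"jaw":255},{"translation":[0,0.04,0],"dr":[0,0,0],"jaw":255}]'
```

```text
time: 4.42
tool_pos: [0.4887, 0.2039, 0.0983]
tcp_rot: [3.141, -0.0, -2.916]
ft_force: [-1.1, -1.2, 0.3]
gripper_width: -0.0
gripper_force: 0.0
```

```bash
python3 -c "
from h import *
for n,k in(('side','valve_grip'),('top','valve_grip')):
    print(n,[(r['confidence'],at_z(n,r['uv'],.1).round(3)) for r in place_of(n,k)[:2]])
rel([.4915,.191,.098],192.9)"
```

```text
side [(0.68, array([0.495, 0.194, 0.1  ]))]
top [(0.67, array([0.425, 0.446, 0.1  ])), (0.56, array([0.442, 0.062, 0.1  ]))]
t [ 0.0005 -0.0445  0.0011] dr [ 0.0001 -0.0001  0.0006] yaw -167.05 pos [0.4887 0.204  0.0983] time 4.5167 F [-0.6  0.5  0. ] M [-0.01  0.03  0.01] w -0.0002 gf 0.0 q [ 0.24  0.28 -0.26  1.02  0.    0.02]
```

```bash
python3 -m pendant '[{"translation":[0,-0.02,0],"dr":[0,0,0],"jaw":255},{"translation":[0,-0.043,0],"dr":[0,0,0],"jaw":255},{"translation":[0,-0.043,0.004],"dr":[0,0,0],"jaw":255},{"translation":[0,-0.043,0.008],"dr":[0,0,0],"jaw":255},{"translation":[0,-0.043,0.012],"dr":[0,0,0],"jaw":255}]'
```

```text
time: 4.93
tool_pos: [0.4919, 0.1906, 0.0947]
tcp_rot: [3.141, 0.0, -2.917]
ft_force: [-0.9, 0.3, -0.9]
gripper_width: 0.0001
gripper_force: 0.0
```

```bash
python3 -m pendant '[{"translation":[0,0,0.004],"dr":[0,0,0],"jaw":255},{"translation":[0,0,0.008],"dr":[0,0,0],"jaw":255},{"translation":[0,0,0.012],"dr":[0,0,0],"jaw":255}]'
```

```text
time: 5.18
tool_pos: [0.4917, 0.191, 0.091]
tcp_rot: [3.142, -0.0, -2.916]
ft_force: [-0.1, -0.8, 0.3]
gripper_width: 0.0002
gripper_force: 0.0
```

```bash
python3 -m pendant '[{"translation":[0,0,0.005],"dr":[0,0,0],"jaw":255},{"translation":[0,0,0.01],"dr":[0,0,0],"jaw":255},{"translation":[0,0,0.015],"dr":[0,0,0],"jaw":255}]'; python3 - <<'E'
from h import *
im=save('side','pics/v5.png');a=cv2.imread('pics/v5.png')[195:270,300:370];b=cv2.imread('pics/v4.png')[195:270,300:370]
k=5;cv2.imwrite('pics/e.png',np.hstack([cv2.resize((255*(x/255.)**.6).astype(np.uint8),None,fx=k,fy=k,interpolation=cv2.INTER_CUBIC) for x in(b,a)]))
E
```

```text
time: 5.43
tool_pos: [0.4918, 0.191, 0.0865]
tcp_rot: [3.142, 0.0, -2.916]
ft_force: [0.1, -0.1, -0.6]
gripper_width: 0.0
gripper_force: 0.0
```

View pics/e.png

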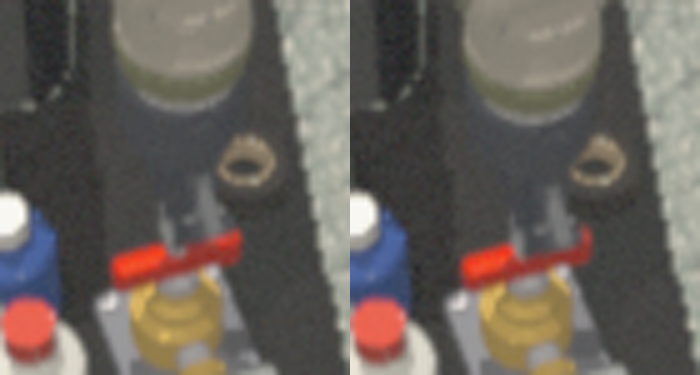

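```bash
for i in 1; do python3 -m pendant '[{"translation":[0,0,0.007],"dr":[0,0,0],"jaw":255},{"translation":[0,0,0.014],"dr":[0,0,0],"jaw":255}]'; done
```

```text
time: 5.65
tool_pos: [0.4921, 0.1911, 0.085]
tcp_rot: [-3.142, 0.002, -2.916]
ft_force: [-11.0, -3.0, 35.0]
gripper_width: -0.0001
gripper_force: 17.6
```

```bash
python3 -m pendant '[{"translation":[0,0,0.007],"dr":[0,0,0],"jaw":255},{"translation":[0,0,0.014],"dr":[0,0,0],"jaw":255}]'
```

```text
time: 5.82
tool_pos: [0.4924, 0.1912, 0.0848]
tcp_rot: [-3.141, 0.005, -2.916]
ft_force: [-20.3, -4.4, 62.2]
gripper_width: 0.0003
gripper_force: 31.1
```

```bash
python3 - <<'E'
from h import *
im=save('side','pics/v6.png')
rel([.4915,.191,.112],192.9)
a=cv2.imread('pics/v6.png').astype(int);b=cv2.imread('pics/side0.png').astype(int)
# where was red bar before and is not red now
r=lambda x:(x[...,2]-1.3*np.maximum(x[...,0],x[...,1])-30>0)
m=r(b)&~r(a);ys,xs=np.where(m);s=(ys>225)&(ys<262)&(xs>315)&(xs<360);print(r(b)[225:262,315:360].sum(),s.sum())
for y in range(232,260): print(y,''.join('#' if m[y,x] else ('r' if r(a)[y,x] else '.') for x in range(318,356)))
E
```

```text
t [ 0.0022  0.0002 -0.0903] dr [-0.0003  0.003   0.0004] yaw -167.07 pos [0.4923 0.1911 0.0849] time 5.8667 F [-15.6  -4.1  44.2] M [-0.86  3.22  0.  ] w 0.0001 gf 22.2 q [ 0.22  0.29 -0.29  0.99 -0.   -0.01]
199 61
232 ......................................
233 ......................................
234 ......................................
235 ......................................
236 ......................................
237 ......................................
238 ......................................
239 ..........................###.........
240 .......................#####rr........
241 ...................#########rr........
242 ...................#########rrr.......
243 .............###...#########rr#.......
244 .........rrrrr##...#########rr........
245 ......rrrrrrrrr#...######rrrrr........
246 .....rrrrrrrrrr####rrrrrrrrrrr........
247 ....rrrrrrrrrrrrrrrrrrrrrrrrr.........
248 ....rrrrrrrrrrrrrrrrrrr...............
249 ....rrrrrrrrrrrrrrrrr.................
250 ....rrrrrrrrrrrrr.....................
251 .....rrrrrrrrr........................
252 .....rrrrrr...........................
253 ......................................
254 ......................................
255 ......................................
256 ......................................
257 ......................................
258 ......................................
259 ......................................
```

```bash
python3 -m pendant '[{"translation":[0,0,-0.06],"dr":[0,0,0],"jaw":255},{"translation":[0,0,-0.12],"dr":[0,0,0],"jaw":0},{"translation":[0,0,-0.12],"dr":[0,0,0],"jaw":0},{"translation":[0,0,-0.12],"dr":[0,0,0],"jaw":0},{"translation":[0,0,-0.12],"dr":[0,0,0],"jaw":0},{"translation":[0,0,-0.12],"dr":[0,0,0],"jaw":0}]'; python3 -c "
from h import *
rel([.4915,.191,.063],192.9)
im=save('side','pics/v7.png');a=im[185:265,300:370];cv2.imwrite('pics/f.png',cv2.resize((255*(a/255.)**.6).astype(np.uint8)[:,:,::-1],None,fx=7,fy=7,interpolation=cv2.INTER_CUBIC))"
```

```text
time: 6.37
tool_pos: [0.491, 0.1908, 0.1131]
tcp_rot: [3.141, -0.002, -2.916]
ft_force: [0.0, 0.3, 0.2]
gripper_width: 0.0603
gripper_force: 0.0
t [-0.0022  0.0004  0.1671] dr [ 0.0001 -0.0013  0.0001] yaw -167.09 pos [0.491  0.1908 0.1131] time 6.3667 F [0.  0.3 0.2] M [0.01 0.04 0.01] w 0.0603 gf 0.0 q [ 0.22  0.27 -0.24  1.06  0.   -0.01]
```

View pics/f.png

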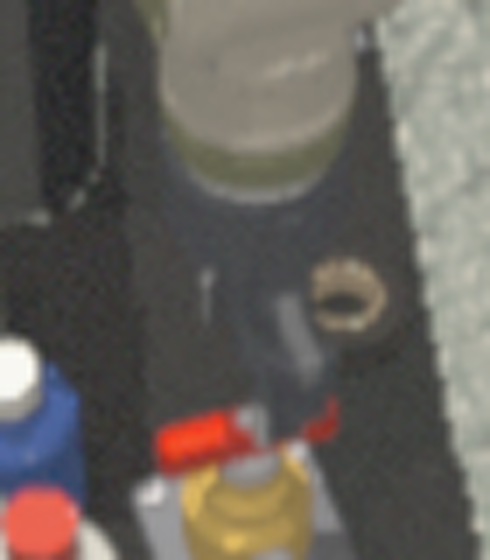

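```bash
python3 -m pendant '[{"translation":[-0.002,0,0.06],"dr":[0,0,0],"jaw":60},{"translation":[-0.002,0,0.12],"dr":[0,0,0],"jaw":60},{"translation":[-0.002,0,0.163],"dr":[0,0,0],"jaw":60},{"translation":[-0.002,0,0.163],"dr":[0,0,0],"jaw":255},{"translation":[-0.002,0,0.163],"dr":[0,0,0],"jaw":255},{"translation":[-0.002,0,0.163],"dr":[0,0,0],"jaw":255},{"translation":[-0.002,0,0.163],"dr":[0,0,0],"jaw":255},{"translation":[-0.002,0,0.163],"dr":[0,0,0],"jaw":255},{"translation":[-0.002,0,0.163],"dr":[0,0,0],"jaw":255}]' 80; python3 -c "
from h import *
rel([.4915,.191,.063],192.9)"
```

```text
time: 7.17
tool_pos: [0.4932, 0.1909, 0.0665]
tcp_rot: [-3.141, 0.002, -2.916]
ft_force: [-0.9, -3.0, 4.4]
gripper_width: 0.0144
gripper_force: 78.6
t [0.0053 0.0016 0.0116] dr [-0.0004  0.0011 -0.    ] yaw -167.1 pos [0.4932 0.1909 0.0665] time 7.1667 F [-0.9 -3.   4.4] M [-0.4   0.13 -0.01] w 0.0144 gf 78.6 q [ 0.22  0.31 -0.32  0.95 -0.   -0.01]
```

```bash
python3 -m pendant '[{"translation":[0,0,0],"dr":[0,0,-0.05],"jaw":255},{"translation":[0,0,0],"dr":[0,0,-0.1],"jaw":255},{"translation":[0,0,0],"dr":[0,0,-0.15],"jaw":255},{"translation":[0,0,0],"dr":[0,0,-0.2],"jaw":255},{"translation":[0,0,0],"dr":[0,0,-0.25],"jaw":255},{"translation":[0,0,0],"dr":[0,0,-0.3],"jaw":255},{"translation":[0,0,0],"dr":[0,0,-0.35],"jaw":255},{"translation":[0,0,0],"dr":[0,0,-0.4],"jaw":255},{"translation":[0,0,0],"dr":[0,0,-0.45],"jaw":255},{"translation":[0,0,0],"dr":[0,0,-0.5],"jaw":255}]' 100; python3 -c "
from h import *
rel([.4915,.191,.0665],318.9)"
```

```text
time: 8.0
tool_pos: [0.493, 0.1911, 0.0666]
tcp_rot: [-3.14, 0.001, -2.127]
ft_force: [-1.5, -2.3, 5.5]
gripper_width: 0.0135
gripper_force: 100.7
t [0.0029 0.0043 0.0002] dr [-0.0013 -0.     -0.8976] yaw -121.89 pos [0.493  0.1911 0.0666] time 8.0 F [-1.5 -2.3  5.5] M [-0.29  0.28 -0.1 ] w 0.0135 gf 100.7 q [ 0.22  0.31 -0.32  0.95 -0.   -0.8 ]
```

```bash
python3 -m pendant '[{"translation":[0,0,0],"dr":[0,0,-0.07],"jaw":255},{"translation":[0,0,0],"dr":[0,0,-0.14],"jaw":255},{"translation":[0,0,0],"dr":[0,0,-0.21],"jaw":255},{"translation":[0,0,0],"dr":[0,0,-0.28],"jaw":255},{"translation":[0,0,0],"dr":[0,0,-0.35],"jaw":255},{"translation":[0,0,0],"dr":[0,0,-0.42],"jaw":255},{"translation":[0,0,0],"dr":[0,0,-0.49],"jaw":255},{"translation":[0,0,0],"dr":[0,0,-0.56],"jaw":255},{"translation":[0,0,0],"dr":[0,0,-0.63],"jaw":255},{"translation":[0,0,0],"dr":[0,0,-0.7],"jaw":255},{"translation":[0,0,0],"dr":[0,0,-0.77],"jaw":255},{"translation":[0,0,0],"dr":[0,0,-0.84],"jaw":255}]'
```

```text
time: 9.0
tool_pos: [0.4927, 0.191, 0.0666]
tcp_rot: [-3.141, -0.001, -0.806]
ft_force: [-1.3, -1.7, 5.5]
gripper_width: 0.0138
gripper_force: 100.9
```

```bash
python3 -m pendant '[{"translation":[0,0,0],"dr":[0,0,-0.03],"jaw":255},{"translation":[0,0,0],"dr":[0,0,-0.055],"jaw":255},{"translation":[0,0,0],"dr":[0,0,-0.075],"jaw":255},{"translation":[0,0,0],"dr":[0,0,-0.09],"jaw":255},{"translation":[0,0,0],"dr":[0,0,-0.09],"jaw":255}]'; python3 -c "
from h import *
rel([.4915,.191,.0665],318.9)"
```

```text
time: 9.42
tool_pos: [0.4927, 0.1909, 0.0666]
tcp_rot: [-3.141, -0.001, -0.673]
ft_force: [-2.3, -0.9, 6.2]
gripper_width: 0.0136
gripper_force: 102.5
t [-0.0032  0.0023  0.0003] dr [-0.0007 -0.0004  0.0285] yaw -38.54 pos [0.4927 0.1909 0.0666] time 9.4167 F [-2.3 -0.9  6.2] M [-0.27  0.54 -1.43] w 0.0136 gf 102.5 q [ 0.22  0.31 -0.32  0.95  0.   -2.25]
```

```bash
python3 -m pendant '[{"translation":[0,0,0],"dr":[0,0,0.03],"jaw":0},{"translation":[0,0,0],"dr":[0,0,0.03],"jaw":0},{"translation":[0,0,0],"dr":[0,0,0.03],"jaw":0},{"translation":[0,0,-0.1],"dr":[0,0,0.03],"jaw":0},{"translation":[0,0,-0.2],"dr":[0,0,0.03],"jaw":0},{"translation":[0,0,-0.3],"dr":[0,0,0.03],"jaw":0},{"translation":[0,0,-0.35],"dr":[0,0,0.03],"jaw":0},{"translation":[0,0,-0.35],"dr":[0,0,0.03],"jaw":0}]'; python3 -c "
from h import *
rel([.4374,-.1448,.14],115.2)
rel([.4374,-.1448,.14],-64.8)
save('side','pics/v8.png')
from fit import *
im=cv2.imread('pics/v8.png')[:,:,::-1]
for b in blobs('side',im,B['side']['m'],'red')[:3]: print(b[0],line('side',b[3],.106) if b[0]>8 else '')"
```

```text
time: 10.08
tool_pos: [0.495, 0.1918, 0.1748]
tcp_rot: [-3.135, -0.004, -0.716]
ft_force: [0.6, -0.9, -0.6]
gripper_width: 0.0854
gripper_force: 0.0
t [0.591  0.9735 0.1123] dr [ 0.0027 -0.0064 -1.7357] yaw -41.02 pos [0.495  0.1918 0.1748] time 10.0833 F [ 0.6 -0.9 -0.6] M [-0.01 -0.03  0.04] w 0.0854 gf 0.0 q [ 0.22  0.23 -0.14  1.19  0.   -2.21]
t [0.591  0.9735 0.1123] dr [-0.0046 -0.0019  0.2643] yaw -41.02 pos [0.495  0.1918 0.1748] time 10.0833 F [ 0.6 -0.9 -0.6] M [-0.01 -0.03  0.04] w 0.0854 gf 0.0 q [ 0.22  0.23 -0.14  1.19  0.   -2.21]
190 (array([0.4947, 0.1946]), np.float64(136.7), array([0.091, 0.03 ]))
8 
4
```

```bash
python3 -c "
from h import *
rel([.42,.08,.175],-64.8)
rel([.435,-.145,.15],-64.8)"
```

```text
t [ 0.0581  0.4424 -0.0098] dr [-0.0029 -0.0012  0.2641] yaw -41.03 pos [0.494  0.1916 0.1726] time 10.1333 F [ 0.5 -0.8 -0.1] M [-0.01  0.   -0.  ] w 0.0854 gf 0.0 q [ 0.22  0.23 -0.14  1.19  0.   -2.21]
t [0.5879 0.9757 0.0729] dr [-0.0029 -0.0012  0.2641] yaw -41.03 pos [0.494  0.1916 0.1726] time 10.1333 F [ 0.5 -0.8 -0.1] M [-0.01  0.   -0.  ] w 0.0854 gf 0.0 q [ 0.22  0.23 -0.14  1.19  0.   -2.21]
```

```bash
python3 -m pendant '[{"translation":[0.01,0.07,0],"dr":[0,0,0.05],"jaw":0},{"translation":[0.03,0.2,0],"dr":[0,0,0.12],"jaw":0},{"translation":[0.045,0.33,0],"dr":[0,0,0.19],"jaw":0},{"translation":[0.058,0.442,0],"dr":[0,0,0.264],"jaw":0},{"translation":[0.14,0.53,0],"dr":[0,0,0.264],"jaw":0},{"translation":[0.24,0.63,0.02],"dr":[0,0,0.264],"jaw":0},{"translation":[0.34,0.73,0.03],"dr":[0,0,0.264],"jaw":0},{"translation":[0.44,0.83,0.04],"dr":[0,0,0.264],"jaw":0},{"translation":[0.52,0.91,0.06],"dr":[0,0,0.264],"jaw":0},{"translation":[0.588,0.976,0.07],"dr":[0,0,0.264],"jaw":0},{"translation":[0.588,0.976,0.07],"dr":[0,0,0.264],"jaw":0},{"translation":[0.588,0.976,0.07],"dr":[0,0,0.264],"jaw":0}]' 60; python3 - <<'E'
from h import *
from fit import *
rel([.4374,-.1448,.14],-64.8)
t=save('top','pics/w1.png');s=save('side','pics/w2.png')
o={n:maskhull([b for b in blobs(n,i,B[n]['m'],'red') if b[0]>40]) for n,i in(('top',t),('side',s))}
for sel in(('top','side'),('top',),('side',)):
    x,r=fit({n:o[n] for n in sel},(.084,.016,.026),.099,(.492,.191,2.42));print(sel,x[:2].round(4),np.degrees(x[2]).round(1),r)
a=s[120:215,300:380];cv2.imwrite('pics/g.png',cv2.resize((255*(a/255.)**.6).astype(np.uint8)[:,:,::-1],None,fx=6,fy=6,interpolation=cv2.INTER_CUBIC))
for z in (.10,.135,.17): print(proj('side',[.435,-.145,z]))
E
```

```text
time: 11.13
tool_pos: [0.4318, -0.1463, 0.1477]
tcp_rot: [3.14, 0.003, -1.135]
ft_force: [0.0, 0.5, 0.5]
gripper_width: 0.0854
gripper_force: 0.0
t [ 0.0033 -0.019   0.0255] dr [ 0.001   0.0018 -0.0024] yaw -65.01 pos [ 0.4318 -0.1463  0.1477] time 11.1333 F [0.  0.5 0.5] M [ 0.05 -0.01  0.02] w 0.0854 gf 0.0 q [-0.5   0.11 -0.35  1.11  0.   -2.51]
('top', 'side') [0.4927 0.1913] 141.8 [ 0.29 -0.3  -0.   -0.03  0.08  0.28  0.27  0.07  0.01 -0.03]
('top',) [0.4916 0.1923] 139.1 [ 0.   -0.    0.04 -0.04  0.05]
('side',) [0.4935 0.1901] 138.8 [-0.   -0.    0.03  0.03  0.01]
[340.22137519 168.19268945]
[340.38150936 161.56239578]
[340.5473111  154.69743852]
```

View pics/g.png

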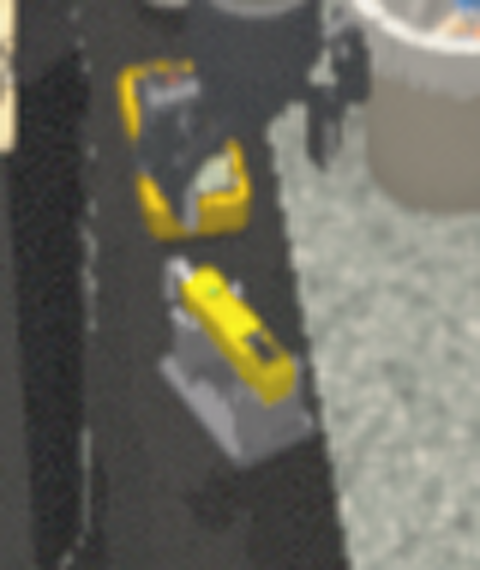

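```bash
python3 -c "
from h import *
for p in((.4705,-.128),(.393,-.164)):
    for z in(.15,.17,.19,.21): print(p,z,proj('side',[*p,z]).round(1))"
```

```text
(0.4705, -0.128) 0.15 [331.2 162.8]
(0.4705, -0.128) 0.17 [331.2 158.9]
(0.4705, -0.128) 0.19 [331.2 154.8]
(0.4705, -0.128) 0.21 [331.2 150.7]
(0.393, -0.164) 0.15 [351.3 154. ]
(0.393, -0.164) 0.17 [351.5 150.1]
(0.393, -0.164) 0.19 [351.7 146. ]
(0.393, -0.164) 0.21 [351.9 141.9]
```

```bash
python3 -m pendant '[{"translation":[0.003,-0.019,0.08],"dr":[0,0,-0.002],"jaw":0},{"translation":[0.003,-0.019,0.16],"dr":[0,0,-0.002],"jaw":0},{"translation":[0.003,-0.019,0.24],"dr":[0,0,-0.002],"jaw":60},{"translation":[0.003,-0.019,0.32],"dr":[0,0,-0.002],"jaw":60},{"translation":[0.003,-0.019,0.38],"dr":[0,0,-0.002],"jaw":60},{"translation":[0.003,-0.019,0.41],"dr":[0,0,-0.002],"jaw":60},{"translation":[0.003,-0.019,0.42],"dr":[0,0,-0.002],"jaw":60},{"translation":[0.003,-0.019,0.42],"dr":[0,0,-0.002],"jaw":60}]' 40; python3 -c "
from h import *
rel([.4374,-.1448,.02],-64.8)"
```

```text
time: 11.9
tool_pos: [0.4381, -0.1428, 0.0231]
tcp_rot: [3.141, 0.001, -1.127]
ft_force: [-0.0, 0.5, -0.3]
gripper_width: 0.0655
gripper_force: 0.0
t [0.0049 0.0049 0.0104] dr [0.0004 0.0007 0.0025] yaw -64.58 pos [ 0.4381 -0.1428  0.0231] time 11.9 F [-0.   0.5 -0.3] M [-0.01  0.02 -0.  ] w 0.0655 gf 0.0 q [-0.49  0.24 -0.54  0.8   0.   -2.5 ]
```

```bash
python3 -m pendant '[{"translation":[0.004,0.004,0.009],"dr":[0,0,0],"jaw":120},{"translation":[0.004,0.004,0.009],"dr":[0,0,0],"jaw":170},{"translation":[0.004,0.004,0.009],"dr":[0,0,0],"jaw":255},{"translation":[0.004,0.004,0.009],"dr":[0,0,0],"jaw":255},{"translation":[0.004,0.004,0.009],"dr":[0,0,0],"jaw":255},{"translation":[0.004,0.004,0.009],"dr":[0,0,0],"jaw":255},{"translation":[0.004,0.004,0.009],"dr":[0,0,0],"jaw":255}]' 50; python3 -c "
from h import *
rel([.4374,-.1448,.02],-64.8)"
```

```text
time: 12.48
tool_pos: [0.4386, -0.146, 0.0216]
tcp_rot: [-3.14, -0.001, -1.129]
ft_force: [-0.4, 0.5, 6.7]
gripper_width: 0.0214
gripper_force: 49.5
t [-0.0053  0.002   0.0055] dr [-0.0008 -0.0009  0.0013] yaw -64.68 pos [ 0.4386 -0.146   0.0216] time 12.4833 F [-0.4  0.5  6.7] M [0.18 0.13 0.03] w 0.0214 gf 49.5 q [-0.5   0.24 -0.54  0.79  0.   -2.51]
```

```bash
python3 -m pendant '[{"translation":[0,0,-0.03],"dr":[0,0,0],"jaw":255},{"translation":[0,0,-0.1],"dr":[0,0,0],"jaw":255},{"translation":[0,0,-0.2],"dr":[0,0,0],"jaw":255},{"translation":[0,0,-0.3],"dr":[0,0,0],"jaw":255},{"translation":[0,0,-0.4],"dr":[0,0,0],"jaw":255},{"translation":[0,0,-0.48],"dr":[0,0,0],"jaw":255},{"translation":[0,0,-0.53],"dr":[0,0,0],"jaw":255},{"translation":[0,0,-0.53],"dr":[0,0,0],"jaw":255}]' 50; python3 -c "
from h import *
rel([.39,.1,.18],-20)
rel([.3527,.3263,.18],12.9)"
```

```text
time: 13.15
tool_pos: [0.4397, -0.1466, 0.1837]
tcp_rot: [-3.138, -0.005, -1.129]
ft_force: [-0.1, -0.6, -1.0]
gripper_width: 0.0212
gripper_force: 49.0
t [-0.8139 -0.2019  0.0088] dr [-0.001  -0.0041 -0.4964] yaw -64.68 pos [ 0.4397 -0.1466  0.1837] time 13.15 F [-0.1 -0.6 -1. ] M [-0.   -0.07  0.01] w 0.0212 gf 49.0 q [-0.5   0.1  -0.27  1.19  0.   -2.51]
t [-1.5489 -0.4121  0.0058] dr [ 2.00e-04 -4.40e-03 -8.62e-01] yaw -64.68 pos [ 0.4397 -0.1466  0.1837] time 13.15 F [-0.1 -0.6 -1. ] M [-0.   -0.07  0.01] w 0.0212 gf 49.0 q [-0.5   0.1  -0.27  1.19  0.   -2.51]
```

```bash
python3 -m pendant '[{"translation":[-0.05,-0.012,0],"dr":[0,0,-0.03],"jaw":255},{"translation":[-0.13,-0.03,0],"dr":[0,0,-0.08],"jaw":255},{"translation":[-0.22,-0.055,0],"dr":[0,0,-0.14],"jaw":255},{"translation":[-0.32,-0.08,0],"dr":[0,0,-0.2],"jaw":255},{"translation":[-0.42,-0.105,0],"dr":[0,0,-0.26],"jaw":255},{"translation":[-0.52,-0.13,0],"dr":[0,0,-0.32],"jaw":255},{"translation":[-0.62,-0.155,0],"dr":[0,0,-0.38],"jaw":255},{"translation":[-0.71,-0.175,0],"dr":[0,0,-0.44],"jaw":255},{"translation":[-0.78,-0.195,0],"dr":[0,0,-0.48],"jaw":255},{"translation":[-0.814,-0.202,0],"dr":[0,0,-0.496],"jaw":255},{"translation":[-0.814,-0.202,0],"dr":[0,0,-0.496],"jaw":255}]'; python3 -c "
from h import *
rel([.3527,.3263,.18],12.9)"
```

```text
time: 14.07
tool_pos: [0.3865, 0.1028, 0.1788]
tcp_rot: [3.141, 0.002, -0.345]
ft_force: [0.4, -0.5, -1.6]
gripper_width: 0.0214
gripper_force: 49.1
t [-0.3584 -0.6628 -0.0036] dr [-2.000e-04  1.300e-03 -3.633e-01] yaw -19.79 pos [0.3865 0.1028 0.1788] time 14.0667 F [ 0.4 -0.5 -1.6] M [-0.    0.02  0.01] w 0.0214 gf 49.1 q [ 0.06 -0.01 -0.41  1.18  0.   -2.74]
```

```bash
python3 -m pendant '[{"translation":[-0.03,-0.06,0],"dr":[0,0,-0.04],"jaw":255},{"translation":[-0.08,-0.15,0],"dr":[0,0,-0.09],"jaw":255},{"translation":[-0.13,-0.25,0],"dr":[0,0,-0.14],"jaw":255},{"translation":[-0.19,-0.35,0],"dr":[0,0,-0.2],"jaw":255},{"translation":[-0.24,-0.45,0],"dr":[0,0,-0.26],"jaw":255},{"translation":[-0.3,-0.55,0],"dr":[0,0,-0.31],"jaw":255},{"translation":[-0.34,-0.63,0.05],"dr":[0,0,-0.35],"jaw":255},{"translation":[-0.358,-0.663,0.12],"dr":[0,0,-0.363],"jaw":255},{"translation":[-0.358,-0.663,0.19],"dr":[0,0,-0.363],"jaw":255},{"translation":[-0.358,-0.663,0.24],"dr":[0,0,-0.363],"jaw":255},{"translation":[-0.358,-0.663,0.27],"dr":[0,0,-0.363],"jaw":255},{"translation":[-0.358,-0.663,0.27],"dr":[0,0,-0.363],"jaw":255}]'; python3 - <<'E'
from h import *
rel([.3527,.3263,.085],12.9)
s=save('side','pics/n1.png');t=save('top','pics/n2.png')
print([(n,r['confidence'],np.round(r['uv'],1)) for n in('side','top') for r in place_of(n,'sniffer_nose')[:2]])
p=env.get_state()['tool_pos'];d=np.array([np.cos(.225),np.sin(.225),0])
q=p+.0784*d;q[2]=p[2]-.0076;print('exp nose',q,proj('side',q),proj('top',q))
a=s[240:320,310:400];c=cv2.resize((255*(a/255.)**.7).astype(np.uint8)[:,:,::-1],None,fx=7,fy=7,interpolation=cv2.INTER_CUBIC)
u=((proj('side',q)-[310,240])+.5)*7;cv2.circle(c,(int(u[0]),int(u[1])),5,(0,255,0),1)
cv2.imwrite('pics/n.png',c)
E
```

```text
time: 15.07
tool_pos: [0.354, 0.3231, 0.0961]
tcp_rot: [3.14, 0.005, 0.219]
ft_force: [-0.3, -0.9, -1.6]
gripper_width: 0.0217
gripper_force: 49.3
t [-0.0016 -0.0114  0.0371] dr [ 0.0012  0.003  -0.0037] yaw 12.57 pos [0.354  0.3231 0.0961] time 15.0667 F [-0.3 -0.9 -1.6] M [-0.    0.07 -0.01] w 0.0217 gf 49.3 q [ 0.57  0.2  -0.38  1.   -0.   -2.79]
[('side', 0.76, array([363.6, 289.7]))]
exp nose [0.43282021 0.34233015 0.09212882] [360.84999553 288.22910971] [211.78230059 215.971094  ]
```

View pics/n.png

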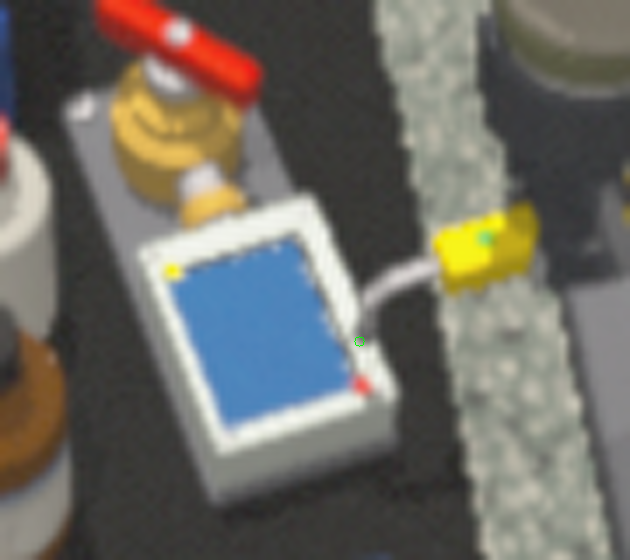

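```bash
python3 - <<'E'
from h import *
def show(a,b,x0,x1,y0,y1):
    a=cv2.imread(a).astype(int).sum(2);b=cv2.imread(b).astype(int).sum(2);d=(a-b)[y0:y1,x0:x1]
    print('    '+''.join(str(x%10) for x in range(x0,x1)))
    for i,r in enumerate(d): print(y0+i,''.join('#' if v<-220 else '+' if v<-90 else 'O' if v>220 else 'o' if v>90 else '.' for v in r))
show('pics/n1.png','pics/w2.png',350,378,272,300)
show('pics/n2.png','pics/w1.png',200,230,205,232)
E
```

```text
0123456789012345678901234567
272 ........................oo..
273 ......................ooooo.
274 ......................ooooo.
275 .......................oo.oo
276 .......................o..oo
277 .................ooOOOo.o.oo
278 ...............oOOOOOOo.....
279 ..............oOOOOOOo....++
280 ............ooOOOOOoo....+++
281 ............OOOOoo.......+..
282 ...........oOOOo............
283 ............OOo.............
284 ............oo..............
285 ...........#.o..............
286 ..........+#+...............
287 ..........###+..............
288 ..........+###..............
289 ...........+#+..............
290 ............................
291 ............................
292 ............................
293 ............................
294 ............................
295 ............................
296 ............++..............
297 ............+++.............
298 ............................
299 ............................
    012345678901234567890123456789
205 ..............................
206 ..............................
207 ..............................
208 ..............................
209 ..............................
210 ..............................
211 ..............................
212 ..............................
213 ..............................
214 ..............................
215 ..............................
216 .........oo.#+................
217 .........OO.##................
218 .........OO.#+..++............
219 .........OO.+...++............
220 .........OOo.....++...........
221 o........OOO..................
222 o........oOO..................
223 oo.......oOOo.................
224 oo........OOOoo...............
225 oo.......oOOOOO...............
226 oo......OOOOOOOo..............
227 Ooo.....OOOOOOOo..............
228 OOooooo.ooOOOOOo..............
229 oOOoOOOoo..oOOOOo.............
230 oooooooooo...ooo..............
231 ...........++++++........+++..
```

```bash
python3 -c "
from h import *
rel([.355,.3268,.072],12.9)
print(at_z('side',[363,296.5],.052),at_z('top',[216.8,218.8],.052),at_z('side',[361.5,288.5],.052))"
```

```text
t [-0.0033 -0.0073  0.0924] dr [-0.0004 -0.0011 -0.0035] yaw 12.58 pos [0.3564 0.3248 0.0997] time 15.2667 F [-0.6  0.7 -1.8] M [-0.02  0.01 -0.03] w 0.0211 gf 49.3 q [ 0.57  0.19 -0.38  1.   -0.   -2.79]
[0.4252215 0.3500402 0.052    ] [0.42286766 0.3321064  0.052     ] [0.425638   0.32305871 0.052     ]
```

```bash
cat > chain.py <<'E'
from h import *
C=[([-.9,-.555,0],-.31),([-.305,-.521,.115],-.002),([-.004,-.003,.239],0),([0,.04,0],0),([0,-.043,.012],0),([0,0,.012],0),([0,0,.015],0),([0,0,.014],0),([0,0,.014],0),([0,0,-.12],0),([-.002,0,.163],0),([0,0,0],-.5),([0,0,0],-.84),([0,0,0],-.09),([0,0,-.35],.03),([.588,.976,.07],.264),([.003,-.019,.42],-.002),([.004,.004,.009],0),([0,0,-.53],0),([-.814,-.202,0],-.496),([-.358,-.663,.27],-.363)]
def chain(extra=()):
    p=np.array([.151,.555,.205]);R=Ro.from_euler("xyz",[np.pi,0,2.877]);out=[]
    for t,w in C+list(extra):
        p=p+R.apply(np.array(t)*.3);R=R*Ro.from_rotvec([0,0,w*np.pi/2]);out.append((p.round(4),np.degrees(R.as_euler("xyz")[2]).round(2)))
    return out,p,R.as_euler("xyz")
def crel(pos,yaw,extra=()):
    o,p,e=chain(extra);print("cmd",p.round(4),np.degrees(e[2]).round(2));rel(pos,yaw,(p,e))
E
python3 -c "
from chain import *
for o in chain()[0]: print(*o)"
```

```text
[0.3681 0.3237 0.205 ] -167.26
[0.4918 0.1914 0.1705] -167.08
[0.4931 0.1908 0.0988] -167.08
[0.4905 0.2025 0.0988] -167.08
[0.4933 0.1899 0.0952] -167.08
[0.4933 0.1899 0.0916] -167.08
[0.4933 0.1899 0.0871] -167.08
[0.4933 0.1899 0.0829] -167.08
[0.4933 0.1899 0.0787] -167.08
[0.4933 0.1899 0.1147] -167.08
[0.4939 0.1901 0.0658] -167.08
[0.4939 0.1901 0.0658] -122.08
[0.4939 0.1901 0.0658] -46.48
[0.4939 0.1901 0.0658] -38.38
[0.4939 0.1901 0.1708] -41.08
[ 0.4345 -0.1466  0.1498] -64.84
[ 0.44   -0.145   0.0238] -64.66
[ 0.4395 -0.1466  0.0211] -64.66
[ 0.4395 -0.1466  0.1801] -64.66
[0.3897 0.1001 0.1801] -20.02
[0.3569 0.3237 0.0991] 12.65
```

```bash
python3 -c "
from chain import *
print(at_z('side',[361.7,288.5],.092),at_z('top',[212.4,216.8],.092))
d=np.array([np.cos(np.radians(12.65)),np.sin(np.radians(12.65))])
print(np.array([.3569,.3237])+.08*d)
crel([.3527,.3263,.073],12.9)"
```

```text
[0.43042179 0.34340862 0.092     ] [0.4297433  0.34012335 0.092     ]
[0.43495808 0.34121958]
cmd [0.3569 0.3237 0.0991] 12.65
t [-0.0118 -0.0114  0.087 ] dr [-0.      0.     -0.0028] yaw 12.65 pos [0.3569 0.3237 0.0991] time 15.2667 F [-0.6  0.7 -1.8] M [-0.02  0.01 -0.03] w 0.0211 gf 49.3 q [ 0.57  0.19 -0.38  1.   -0.   -2.79]
```

```bash
python3 -m pendant '[{"translation":[-0.006,-0.012,0.04],"dr":[0,0,-0.003],"jaw":255},{"translation":[-0.006,-0.012,0.07],"dr":[0,0,-0.003],"jaw":255},{"translation":[-0.006,-0.012,0.09],"dr":[0,0,-0.003],"jaw":255},{"translation":[-0.006,-0.012,0.1],"dr":[0,0,-0.003],"jaw":255},{"translation":[-0.006,-0.012,0.1],"dr":[0,0,-0.003],"jaw":255}]'; python3 - <<'E'
from chain import *
crel([.3545,.3267,.0646],12.9,[([-.006,-.012,.1],-.003)])
for n,f in(('side','pics/n3.png'),('top','pics/n4.png')): save(n,f)
def show(a,b,x0,x1,y0,y1):
    a=cv2.imread(a).astype(int).sum(2);b=cv2.imread(b).astype(int).sum(2);d=(a-b)[y0:y1,x0:x1]
    print('    '+''.join(str(x%10) for x in range(x0,x1)))
    for i,r in enumerate(d): print(y0+i,''.join('#' if v<-220 else '+' if v<-90 else 'O' if v>220 else 'o' if v>90 else '.' for v in r))
show('pics/n3.png','pics/w2.png',352,376,278,300)
show('pics/n4.png','pics/w1.png',204,224,210,226)
for z in(.052,.062,.069,.075):
    print(z,proj('side',[.4291,.3438,z]).round(1),proj('top',[.4291,.3438,z]).round(1))
E
```

```text
time: 15.68
tool_pos: [0.3525, 0.3275, 0.0681]
tcp_rot: [3.141, 0.001, 0.225]
ft_force: [0.2, -0.5, -0.5]
gripper_width: 0.0212
gripper_force: 49.3
cmd [0.3544 0.3269 0.0691] 12.92
t [0.0003 0.0006 0.015 ] dr [-0.     -0.      0.0002] yaw 12.92 pos [0.3544 0.3269 0.0691] time 15.6833 F [ 0.2 -0.5 -0.5] M [ 0.   -0.04 -0.01] w 0.0212 gf 49.3 q [ 0.58  0.22 -0.43  0.92 -0.   -2.79]
    234567890123456789012345
278 ......................oo
279 .....................ooo
280 .....................oo.
281 .....................ooo
282 .................ooooooo
283 ...............ooOOOO..o
284 .............oOOOOOOO...
285 ............oOOOOOOO.+++
286 ...........oOOOOOoo..+#+
287 ...........oOOoo......#+
288 ..........+.oo........++
289 .........+##............
290 .........+##+...........
291 ........+###+...........
292 ........+####...........
293 .........####...........
294 .........+##+...........
295 .........+##............
296 .........+##............
297 .........++++...........
298 .........+..............
299 ........................
    45678901234567890123
210 ....................
211 ....................
212 ....................
213 ....................
214 ....................
215 ....................
216 ......o.+...........
217 .....oO.#+..........
218 .....oO.##+.........
219 .....oOo++++........
220 .....oOO...+........
221 .....oOO............
222 .....oOOo...........
223 ......OOO...........
224 ......oOO...........
225 ......oOOOo.........
0.052 [361.4 294.7] [213.7 217.2]
0.062 [361.6 293.2] [213.1 217.2]
0.069 [361.7 292.2] [212.7 217.1]
0.075 [361.8 291.2] [212.4 217.1]
```

```bash
python3 -m pendant '[{"translation":[0,0,0.004],"dr":[0,0,0],"jaw":255},{"translation":[0,0,0.008],"dr":[0,0,0],"jaw":255},{"translation":[0,0,0.012],"dr":[0,0,0],"jaw":255},{"translation":[0,0,0.015],"dr":[0,0,0],"jaw":255},{"translation":[0,0,0.015],"dr":[0,0,0],"jaw":255},{"translation":[0,0,0.015],"dr":[0,0,0],"jaw":255}]'; python3 - <<'E'
from chain import *
save('side','pics/n5.png')
print(env.get_state()['ft_force'].round(1),env.get_state()['tool_pos'].round(4))
a=cv2.imread('pics/n5.png').astype(int).sum(2);b=cv2.imread('pics/w2.png').astype(int).sum(2)
for y in range(286,300): print(y,''.join('%5d'%v for v in (a-b)[y,357:369]))
E
```

```text
time: 16.28
tool_pos: [0.3528, 0.3279, 0.0642]
tcp_rot: [-3.142, 0.0, 0.225]
ft_force: [0.6, -0.4, -0.4]
gripper_width: 0.0214
gripper_force: 49.3
[-0.2  0.4 -1.4] [0.3528 0.3279 0.0642]
286     0    3    2    1   -2    0   55  220  347  490  475  406
287     2    3    0    1   -6  -39  105  322  365  359  283  162
288     3    2    5   -6  -33 -106    9  236  248  136   68   15
289    -2    3    0  -24  -93 -198 -224   35   83   22    7    3
290     4   -1   -3  -51 -159 -311 -352  -91    9    7    0    6
291     3    2   -5 -103 -262 -382 -351 -100  -21    2   -1   -6
292    -1   -1   -3 -115 -324 -393 -320 -148  -52   -3    1    2
293     0   -6  -18 -103 -257 -391 -381 -192  -69  -16   -7    0
294    -1   -1  -27 -113 -188 -299 -373 -160  -52  -11   -1   -4
295    -3    2    0  -45 -180 -267 -276  -82   -8    3    3    0
296     3    0   -1  -37 -215 -240 -235  -74   -2    0   -1  -10
297     1    0   -1  -26 -217 -219 -167  -99  -12    0   -2   -3
298    -1    1    3  -19 -114  -89  -40  -14    0   -1    2    3
299     3    3    1   -3  -18   -7    2   -1    2    2    5   -3
```

```bash
python3 -m pendant '[{"translation":[0,0.011,0],"dr":[0,0,0],"jaw":255},{"translation":[0,0.022,0],"dr":[0,0,0],"jaw":255},{"translation":[0,0.033,0],"dr":[0,0,0],"jaw":255},{"translation":[0,0.044,0],"dr":[0,0,0],"jaw":255},{"translation":[0,0.055,0],"dr":[0,0,0],"jaw":255},{"translation":[0,0.066,0],"dr":[0,0,0],"jaw":255},{"translation":[0,0.077,0],"dr":[0,0,0],"jaw":255},{"translation":[0,0.088,0],"dr":[0,0,0],"jaw":255},{"translation":[0,0.1,0],"dr":[0,0,0],"jaw":255},{"translation":[0,0.111,0],"dr":[0,0,0],"jaw":255},{"translation":[0,0.122,0],"dr":[0,0,0],"jaw":255},{"translation":[0,0.133,0],"dr":[0,0,0],"jaw":255}]'
```

```text
time: 17.33
tool_pos: [0.3618, 0.2887, 0.0642]
tcp_rot: [-3.142, -0.0, 0.225]
ft_force: [-0.5, 0.1, -1.5]
gripper_width: 0.0214
gripper_force: 49.3
```

```bash
python3 -m pendant '[{"translation":[0,0.011,0],"dr":[0,0,0],"jaw":255},{"translation":[0,0.022,0],"dr":[0,0,0],"jaw":255},{"translation":[0,0.033,0],"dr":[0,0,0],"jaw":255},{"translation":[0,0.044,0],"dr":[0,0,0],"jaw":255},{"translation":[0,0.055,0],"dr":[0,0,0],"jaw":255},{"translation":[0,0.066,0],"dr":[0,0,0],"jaw":255},{"translation":[0,0.077,0],"dr":[0,0,0],"jaw":255},{"translation":[0,0.088,0],"dr":[0,0,0],"jaw":255},{"translation":[0,0.1,0],"dr":[0,0,0],"jaw":255},{"translation":[0,0.111,0],"dr":[0,0,0],"jaw":255},{"translation":[0,0.122,0],"dr":[0,0,0],"jaw":255},{"translation":[0,0.133,0],"dr":[0,0,0],"jaw":255}]'; python3 - <<'E'
from chain import *
save('side','pics/n6.png')
s=env.get_state();print(s['ft_force'].round(1),s['tool_pos'].round(4))
for z in(.052,.0575): print(proj('side',[.4469,.2658,z]).round(1))
a=cv2.imread('pics/n6.png').astype(int).sum(2);b=cv2.imread('pics/w2.png').astype(int).sum(2)
for y in range(262,280): print(y,''.join('%5d'%v for v in (a-b)[y,346:364]))
E
```

```text
time: 18.33
tool_pos: [0.3707, 0.2498, 0.0642]
tcp_rot: [-3.142, -0.0, 0.225]
ft_force: [0.3, -0.6, -1.1]
gripper_width: 0.0212
gripper_force: 49.3
[-0.6  0.2 -0. ] [0.3708 0.2494 0.0642]
[352.1 272.8]
[352.1 271.9]
262    -2   -5   -3    2   -2   -1    1   -1    6   44  120  209  324  375  396  457  365  329
263     1    1    0   -3    6    0    0   19   89  217  360  403  469  479  414  351  275  222
264    -3    3   -3    1    0    3   24  104  235  351  481  442  365  285  202  131  128  165
265    -4   -2   -4   -1   -1   12  133  272  347  344  295  218  123   84   29   20   67  129
266     1    1    1   -1   -2   42  240  356  319  222  102   43    4    6    4    5   29   72
267    -4    4    2    3    5   38  172  149  116   71   15   -4   -6    5    1    7    1   21
268    -3    0   -1    0    0  -38 -173 -182  -69  -14   -1    9   -4    0    2    0    0    2
269    -1   -2   -6   -2  -16 -103 -341 -317 -139  -41   -7   -6    0   10    3   -7    5   -7
270    -2   -1    0    0  -19 -169 -367 -324 -197  -68  -17    2    0    1    4    1    5    0
271     0    1    0   -1  -29 -302 -422 -389 -274 -102  -22    8    3   -3   -2   -6   -2    0
272     0    0    0   -2  -31 -301 -439 -453 -276  -71  -14    1    2    1    2    2    2    1
273    -3    1    1    1  -16 -135 -289 -407 -222  -24   -5   -4   -4   -7   -1   -5   -2    1
274     1    0   -1    0   -5  -54 -203 -276 -230  -17   -6  -16   -5  -11  -15  -12  -12    0
275    -4   -3    4    0   -3  -15 -111 -155 -216  -72  -75 -131  -54   -5   -8   -4   -6    0
276    -3    0    0    4   -3   -9  -62  -92 -197 -251 -248 -261  -99  -12   -5   -6    9    3
277     1   -1    0    3   -2   -6  -10  -23  -88 -151 -140 -138  -46   -5   -6   -5   -6   -6
278    -1    1    1   -2   -3    0   -4   -3   -8  -17  -10   -8    1    3    1    2    2    4
279    -4    3    0   -2    1    3   -4   -2    0   -1   -1    2   -1   -2   -3   -4   -3   -5
```

```bash
python3 -m pendant '[{"translation":[0.011,0,0],"dr":[0,0,0],"jaw":255},{"translation":[0.022,0,0],"dr":[0,0,0],"jaw":255},{"translation":[0.033,0,0],"dr":[0,0,0],"jaw":255},{"translation":[0.044,0,0],"dr":[0,0,0],"jaw":255},{"translation":[0.055,0,0],"dr":[0,0,0],"jaw":255},{"translation":[0.066,0,0],"dr":[0,0,0],"jaw":255},{"translation":[0.077,0,0],"dr":[0,0,0],"jaw":255},{"translation":[0.088,0,0],"dr":[0,0,0],"jaw":255},{"translation":[0.1,0,0],"dr":[0,0,0],"jaw":255},{"translation":[0.111,0,0],"dr":[0,0,0],"jaw":255},{"translation":[0.122,0,0],"dr":[0,0,0],"jaw":255},{"translation":[0.133,0,0],"dr":[0,0,0],"jaw":255}]'
```

```text
time: 19.38
tool_pos: [0.4099, 0.2591, 0.0642]
tcp_rot: [-3.142, -0.0, 0.225]
ft_force: [-0.0, -0.1, -1.3]
gripper_width: 0.0213
gripper_force: 49.3
```

```bash
python3 -m pendant '[{"translation":[0.011,0,0],"dr":[0,0,0],"jaw":255},{"translation":[0.022,0,0],"dr":[0,0,0],"jaw":255},{"translation":[0.033,0,0],"dr":[0,0,0],"jaw":255},{"translation":[0.044,0,0],"dr":[0,0,0],"jaw":255},{"translation":[0.055,0,0],"dr":[0,0,0],"jaw":255},{"translation":[0.066,0,0],"dr":[0,0,0],"jaw":255},{"translation":[0.073,0,0],"dr":[0,0,0],"jaw":255},{"translation":[0.073,0,0],"dr":[0,0,0],"jaw":255},{"translation":[0.073,0,0],"dr":[0,0,0],"jaw":255}]'; python3 - <<'E'
from chain import *
save('side','pics/n7.png')
s=env.get_state();print(s['ft_force'].round(1),s['tool_pos'].round(4))
print(proj('side',[.5053,.2792,.0575]).round(1))
a=cv2.imread('pics/n7.png').astype(int).sum(2);b=cv2.imread('pics/w2.png').astype(int).sum(2)
for y in range(270,284): print(y,''.join('%5d'%v for v in (a-b)[y,328:346]))
crel([.39,.26,.18],12.9,[([-.006,-.012,.1],-.003),([0,0,.015],0),([0,.266,0],0),([.206,0,0],0)])
E
```

```text
time: 20.13
tool_pos: [0.4309, 0.2639, 0.0641]
tcp_rot: [-3.142, 0.0, 0.225]
ft_force: [0.6, -1.3, -0.9]
gripper_width: 0.0213
gripper_force: 49.3
[ 0.3  0.2 -1.1] [0.4307 0.2639 0.0641]
[334.2 277.4]
270     3    1   -2   -4    4   11   64  123  138  147   66  -10  -51  -42  -26  -20 -116 -225
271    -2    2   -3    0    8   43  133  163   98   -3  -36  -49  -11   -7   -2  -30 -196 -379
272    -1   -1   -1   -1   13   75  126   66    5  -29  -17   -3    2   -2   -3  -14 -116 -256
273    -5   -2    0    0   -6   -6  -30  -88  -18   -2   -4   -4   -2   -5  -18  -22  -42 -120
274    -4   -2   -1   -5  -40 -215 -262 -157  -12   -4   -6  -19  -20  -22  -55  -62  -77  -88
275    -2    1   -2   -6  -74 -318 -349 -174  -28  -18  -24  -55  -62  -71  -80  -81  -45  -28
276     1    0    1  -19 -166 -400 -381 -238  -78  -71  -75  -88  -77  -26  -18  -24  -43  -53
277    -1    2   -2  -49 -238 -411 -404 -335 -112  -63  -26  -25  -18   -2   -1  -16  -95 -123
278     0   -4    0  -32 -152 -331 -329 -322  -78  -18    1   -3    0   -7   -2  -23 -112 -130
279    -5   -3    3   -8  -28 -238 -381 -301  -56   -6   -9   -2   -6   -5  -33  -53 -126 -134
280    -4    0   -3   -4  -30 -221 -244 -184  -56  -40  -39  -37  -39  -53 -111 -129 -128 -126
281     4    0    4   -7  -46 -202 -185 -140 -127 -121 -123 -119 -120 -117 -127 -115  -77  -81
282     0   -2    0   -1  -32  -95 -117  -93 -119 -130 -133 -121  -79  -68  -68  -55  -12  -22
283    -2    3   -1    0   -7  -11  -10  -15  -64  -68  -65  -58  -10  -10   -7   -9    0    1
cmd [0.4324 0.2629 0.0646] 12.92
t [-0.14   -0.0222 -0.3847] dr [-0.     -0.      0.0002] yaw 12.92 pos [0.4324 0.2629 0.0646] time 20.1833 F [ 0.3  0.2 -1.1] M [0.01 0.04 0.02] w 0.0213 gf 49.3 q [ 0.39  0.27 -0.37  0.93  0.   -2.98]
```

```bash
python3 -m pendant '[{"translation":[0,0,-0.04],"dr":[0,0,0],"jaw":255},{"translation":[0,0,-0.12],"dr":[0,0,0],"jaw":255},{"translation":[0,0,-0.21],"dr":[0,0,0],"jaw":255},{"translation":[-0.05,-0.01,-0.3],"dr":[0,0,0],"jaw":255},{"translation":[-0.1,-0.02,-0.36],"dr":[0,0,0],"jaw":255},{"translation":[-0.14,-0.022,-0.385],"dr":[0,0,0],"jaw":255},{"translation":[-0.14,-0.022,-0.385],"dr":[0,0,0],"jaw":255}]'; python3 - <<'E'
from chain import *
X=[([-.006,-.012,.1],-.003),([0,0,.015],0),([0,.266,0],0),([.206,0,0],0),([-.14,-.022,-.385],0)]
crel([.39,.08,.18],-25,X)
E
```

```text
time: 20.77
tool_pos: [0.3871, 0.261, 0.1815]
tcp_rot: [-3.141, -0.002, 0.226]
ft_force: [-0.2, 1.0, -1.2]
gripper_width: 0.0211
gripper_force: 49.3
cmd [0.39   0.2599 0.1801] 12.92
t [-1.342e-01  5.846e-01  3.000e-04] dr [-0.      0.      0.4213] yaw 12.92 pos [0.39   0.2599 0.1801] time 20.7667 F [-0.2  1.  -1.2] M [ 0.04  0.02 -0.01] w 0.0211 gf 49.3 q [ 0.42  0.11 -0.27  1.19  0.   -2.95]
```

```bash
python3 -m pendant '[{"translation":[-0.01,0.04,0],"dr":[0,0,0.03],"jaw":255},{"translation":[-0.03,0.12,0],"dr":[0,0,0.09],"jaw":255},{"translation":[-0.05,0.21,0],"dr":[0,0,0.15],"jaw":255},{"translation":[-0.07,0.3,0],"dr":[0,0,0.21],"jaw":255},{"translation":[-0.09,0.39,0],"dr":[0,0,0.28],"jaw":255},{"translation":[-0.11,0.48,0],"dr":[0,0,0.34],"jaw":255},{"translation":[-0.125,0.55,0],"dr":[0,0,0.39],"jaw":255},{"translation":[-0.134,0.585,0],"dr":[0,0,0.42],"jaw":255},{"translation":[-0.134,0.585,0],"dr":[0,0,0.42],"jaw":255}]'; python3 - <<'E'
from chain import *
X=[([-.006,-.012,.1],-.003),([0,0,.015],0),([0,.266,0],0),([.206,0,0],0),([-.14,-.022,-.385],0),([-.134,.585,0],.42)]
crel([.4395,-.1466,.12],-64.66,X)
E
```

```text
time: 21.52
tool_pos: [0.3878, 0.0784, 0.1781]
tcp_rot: [3.14, 0.002, -0.441]
ft_force: [0.3, -0.9, -1.0]
gripper_width: 0.0212
gripper_force: 49.3
cmd [0.3901 0.0799 0.1801] -24.88
t [0.467  0.6156 0.2003] dr [-0.     0.     0.442] yaw -24.88 pos [0.3901 0.0799 0.1801] time 21.5167 F [ 0.3 -0.9 -1. ] M [ 0.01 -0.01 -0.01] w 0.0212 gf 49.3 q [-0.   -0.02 -0.42  1.18 -0.   -2.7 ]
```

```bash
python3 -m pendant '[{"translation":[0.03,0.04,0],"dr":[0,0,0.03],"jaw":255},{"translation":[0.08,0.11,0],"dr":[0,0,0.09],"jaw":255},{"translation":[0.15,0.19,0],"dr":[0,0,0.15],"jaw":255},{"translation":[0.21,0.28,0],"dr":[0,0,0.21],"jaw":255},{"translation":[0.28,0.37,0],"dr":[0,0,0.27],"jaw":255},{"translation":[0.34,0.45,0],"dr":[0,0,0.33],"jaw":255},{"translation":[0.4,0.53,0.03],"dr":[0,0,0.39],"jaw":255},{"translation":[0.445,0.59,0.08],"dr":[0,0,0.43],"jaw":255},{"translation":[0.467,0.616,0.14],"dr":[0,0,0.442],"jaw":255},{"translation":[0.467,0.616,0.2],"dr":[0,0,0.442],"jaw":255},{"translation":[0.467,0.616,0.2],"dr":[0,0,0.442],"jaw":255},{"translation":[0.467,0.616,0.2],"dr":[0,0,0.442],"jaw":255}]'; python3 - <<'E'
from chain import *
X=[([-.006,-.012,.1],-.003),([0,0,.015],0),([0,.266,0],0),([.206,0,0],0),([-.14,-.022,-.385],0),([-.134,.585,0],.42),([.467,.616,.2],.442)]
crel([.4395,-.1466,.0220],-64.66,X)
E
```

```text
time: 22.52
tool_pos: [0.4364, -0.1448, 0.118]
tcp_rot: [3.139, 0.004, -1.129]
ft_force: [0.4, -0.1, -0.8]
gripper_width: 0.0212
gripper_force: 49.3
cmd [ 0.4394 -0.1467  0.1201] -64.66
t [-2.00e-04 -3.00e-04  3.27e-01] dr [-0.  0. -0.] yaw -64.66 pos [ 0.4394 -0.1467  0.1201] time 22.5167 F [ 0.4 -0.1 -0.8] M [ 0.04 -0.01 -0.04] w 0.0212 gf 49.3 q [-0.5   0.14 -0.39  1.04  0.   -2.51]
```

Descend slowly, watching force near the bottom.

```bash
python3 -m pendant '[{"translation":[0,0,0],"dr":[0,0,0],"jaw":255},{"translation":[0,0,0.05],"dr":[0,0,0],"jaw":255},{"translation":[0,0,0.1],"dr":[0,0,0],"jaw":255},{"translation":[0,0,0.15],"dr":[0,0,0],"jaw":255},{"translation":[0,0,0.2],"dr":[0,0,0],"jaw":255},{"translation":[0,0,0.24],"dr":[0,0,0],"jaw":255},{"translation":[0,0,0.27],"dr":[0,0,0],"jaw":255},{"translation":[0,0,0.29],"dr":[0,0,0],"jaw":255},{"translation":[0,0,0.305],"dr":[0,0,0],"jaw":255},{"translation":[0,0,0.315],"dr":[0,0,0],"jaw":255},{"translation":[0,0,0.315],"dr":[0,0,0],"jaw":255}]'
```

```text
time: 23.43
tool_pos: [0.4379, -0.1456, 0.0252]
tcp_rot: [-3.142, -0.0, -1.128]
ft_force: [1.1, -0.1, -0.8]
gripper_width: 0.0214
gripper_force: 49.3
```

```bash
python3 -m pendant '[{"translation":[0,0,0.004],"dr":[0,0,0],"jaw":255},{"translation":[0,0,0.008],"dr":[0,0,0],"jaw":255},{"translation":[0,0,0.011],"dr":[0,0,0],"jaw":255},{"translation":[0,0,0.011],"dr":[0,0,0],"jaw":255},{"translation":[0,0,0.011],"dr":[0,0,0],"jaw":255}]'
```

```text
time: 23.85
tool_pos: [0.4379, -0.1457, 0.022]
tcp_rot: [-3.141, -0.0, -1.129]
ft_force: [-0.4, -0.3, -1.6]
gripper_width: 0.0212
gripper_force: 49.3
```

```bash
python3 -m pendant '[{"translation":[0,0,0.003],"dr":[0,0,0],"jaw":255},{"translation":[0,0,0.005],"dr":[0,0,0],"jaw":255},{"translation":[0,0,0.005],"dr":[0,0,0],"jaw":255}]'
```

```text
time: 24.1
tool_pos: [0.438, -0.1458, 0.0217]
tcp_rot: [-3.141, -0.001, -1.129]
ft_force: [-3.3, 1.3, 10.3]
gripper_width: 0.0208
gripper_force: 51.1
```

Seated (10 N up). Release slowly, then lift clear.

```bash
python3 -m pendant '[{"translation":[0,0,-0.003],"dr":[0,0,0],"jaw":255},{"translation":[0,0,-0.003],"dr":[0,0,0],"jaw":170},{"translation":[0,0,-0.003],"dr":[0,0,0],"jaw":130},{"translation":[0,0,-0.003],"dr":[0,0,0],"jaw":90},{"translation":[0,0,-0.003],"dr":[0,0,0],"jaw":60},{"translation":[0,0,-0.003],"dr":[0,0,0],"jaw":60},{"translation":[0,0,-0.05],"dr":[0,0,0],"jaw":60},{"translation":[0,0,-0.12],"dr":[0,0,0],"jaw":60},{"translation":[0,0,-0.2],"dr":[0,0,0],"jaw":60},{"translation":[0,0,-0.3],"dr":[0,0,0],"jaw":60},{"translation":[0,0,-0.4],"dr":[0,0,0],"jaw":60},{"translation":[0,0,-0.45],"dr":[0,0,0],"jaw":60}]'; python3 - <<'E'
from chain import *
rel([.38,.02,.2],-64.66)
E
```

```text
time: 25.1
tool_pos: [0.4391, -0.1463, 0.1587]
tcp_rot: [-3.139, -0.003, -1.129]
ft_force: [0.5, -0.8, -0.3]
gripper_width: 0.0653
gripper_force: 0.0
t [-0.585  -0.0595 -0.1393] dr [-0.0016 -0.0021 -0.0001] yaw -64.67 pos [ 0.4391 -0.1463  0.1587] time 25.1 F [ 0.5 -0.8 -0.3] M [0.01 0.02 0.02] w 0.0653 gf 0.0 q [-0.5   0.11 -0.32  1.13  0.   -2.51]
```

```bash
python3 -m pendant '[{"translation":[-0.05,0,-0.04],"dr":[0,0,0],"jaw":60},{"translation":[-0.15,-0.015,-0.1],"dr":[0,0,0],"jaw":60},{"translation":[-0.26,-0.03,-0.14],"dr":[0,0,0],"jaw":60},{"translation":[-0.37,-0.04,-0.14],"dr":[0,0,0],"jaw":60},{"translation":[-0.48,-0.05,-0.14],"dr":[0,0,0],"jaw":60},{"translation":[-0.56,-0.06,-0.14],"dr":[0,0,0],"jaw":60},{"translation":[-0.585,-0.06,-0.14],"dr":[0,0,0],"jaw":60},{"translation":[-0.585,-0.06,-0.14],"dr":[0,0,0],"jaw":60}]'; python3 - <<'E'
from fit import *
t=save('top','pics/e1.png');s=save('side','pics/e2.png')
for tag,T,S in(('before',cv2.imread('pics/top0.png')[:,:,::-1],cv2.imread('pics/side0.png')[:,:,::-1]),('after',t,s)):
    for kind,k,dims,zc,g in(('yel','s',(.1,.022,.026),.063,(.4375,-.1445,-1.12)),('red','m',(.084,.016,.026),.099,(.492,.191,.22 if tag=='before' else 2.42))):
        for n,i in(('top',T),('side',S)):
            bs=[b for b in blobs(n,i,B[n][k],kind) if b[0]>40]
            x,r=fit({n:maskhull(bs)},dims,zc,g);print(tag,kind,n,x[:2].round(4),np.degrees(x[2]).round(1),[b[0] for b in bs])
a=s.astype(int).sum(2);b=cv2.imread('pics/side0.png').astype(int).sum(2)
m=(np.abs(cv2.blur((a-b).astype(np.float32),(3,3)))>90).astype(np.uint8)
k,l,st,c=cv2.connectedComponentsWithStats(m);print([x.tolist() for x in st[1:] if x[4]>6])
E
```

```text
time: 25.77
tool_pos: [0.3782, 0.0219, 0.1975]
tcp_rot: [-3.141, -0.0, -1.126]
ft_force: [0.5, 0.3, 0.1]
gripper_width: 0.0654
gripper_force: 0.0
before yel top [ 0.436  -0.1431] -64.4 [139]
before yel side [ 0.4386 -0.1464] -65.6 [181]
before red top [0.491  0.1921] 13.9 [54, 52]
before red side [0.4924 0.1898] 13.0 [199]
after yel top [ 0.4356 -0.1439] -63.9 [141]
after yel side [ 0.4382 -0.1465] -65.8 [178]
after red top [0.4916 0.1923] 139.1 [48, 47]
after red side [0.4935 0.1901] 138.9 [196]
[[359, 0, 246, 56, 5990], [541, 30, 99, 209, 11856], [529, 40, 13, 38, 202], [413, 42, 107, 27, 1169], [360, 55, 32, 39, 802], [523, 54, 4, 4, 10], [357, 77, 2, 10, 17], [356, 89, 3, 4, 8], [380, 89, 4, 6, 15], [606, 88, 31, 57, 846], [349, 101, 41, 82, 1660], [507, 105, 11, 15, 65], [530, 105, 4, 4, 12], [484, 112, 51, 66, 1431], [474, 129, 3, 3, 8], [449, 137, 17, 30, 282], [443, 149, 4, 15, 28], [464, 163, 18, 21, 244], [442, 164, 11, 10, 76], [545, 174, 5, 5, 14], [521, 183, 79, 83, 1821], [456, 185, 75, 60, 1855], [483, 188, 5, 4, 9], [564, 190, 36, 17, 168], [440, 206, 4, 6, 19], [440, 215, 16, 10, 106], [493, 227, 23, 14, 181], [324, 238, 10, 6, 38], [338, 240, 10, 5, 39], [590, 241, 5, 6, 20], [433, 243, 17, 4, 48], [323, 246, 9, 5, 28], [514, 246, 6, 8, 33], [329, 249, 6, 4, 17], [337, 249, 8, 6, 23], [328, 254, 5, 8, 31], [518, 261, 5, 4, 10], [488, 260, 84, 92, 3054], [346, 262, 3, 4, 8], [326, 268, 4, 3, 9]]
```

```bash
python3 -c "
from cell import env
print(env.job_done())"
```

```text
the job is handed in; nothing more can be done
None
```

The job is handed in at about 26 s of the 72 s. The valve was turned to its open stop (the handle measures about 126° round), the seam was traced at about 4 cm/s, and the sniffer lies within about 1 mm of where it started. The fingertips sat about 35 mm higher than the stated tool frame, so the nose height over the seam (about 5–6 mm) was inferred from the cradle, and no contact force showed. While finding that offset I pressed the shut fingertips on top of the T-handle with up to 62 N.

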